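# Pack the hat-shaped end caps tight in the tray

## Task

Pack the two loose hat-shaped end caps from the bench into the steel tray beside the one already in it, which stays at its end, so that all three sit in one tight row with their bosses alternately up, down, up: the middle one upside down with its boss standing on the tray floor between the other two, the outer two flat on the floor with their bosses up. Leave them at rest, square to the tray, and do not disturb the other things on the bench.

Things in the scene. Friction and masses are not known exactly. Their poses are not given: they have to be found in the camera images.
- tray_floor (a point): Centre of the inner floor (5 mm above the bench) of the shallow open steel tray fixed to the bench. x runs along the row, z up. Inside, the tray is 162 mm along x and 70 mm along y; its walls are 5 mm thick and stand 9 mm above this floor. In a tight row the caps are centred at about x = -47, 0 and +47 mm, y = 0, with 5 mm of play between flange and next boss.
- tray: The same tray; origin at the centre of its underside, axes as tray_floor. Three caps all the same way up need 180 mm and do not fit. A turned-over cap's flange lies 36 to 46 mm above the tray floor and overhangs its neighbours' flanges, so it can only go in from above after both outer caps are in.
- cap_tray: In the tray at its +x end, boss up: hat-shaped grey aluminium end cap, about 150 g: square flange 60 x 60 x 10 mm with a round boss, 24 mm across, 36 mm tall, on the middle of one face. Origin at the centre of the flange's flat face (no boss); z points along the boss (flange z = 0 to 10 mm, boss 10 to 46 mm); x, y square to the flange's edges. 
- cap_a: Loose on the bench, boss up: hat-shaped grey aluminium end cap, about 150 g: square flange 60 x 60 x 10 mm with a round boss, 24 mm across, 36 mm tall, on the middle of one face. Origin at the centre of the flange's flat face (no boss); z points along the boss (flange z = 0 to 10 mm, boss 10 to 46 mm); x, y square to the flange's edges. On its side it rests on a flange edge and the boss end, boss 27 degrees below level.
- cap_b: Like cap_a, interchangeable with it: hat-shaped grey aluminium end cap, about 150 g: square flange 60 x 60 x 10 mm with a round boss, 24 mm across, 36 mm tall, on the middle of one face. Origin at the centre of the flange's flat face (no boss); z points along the boss (flange z = 0 to 10 mm, boss 10 to 46 mm); x, y square to the flange's edges. 
- blank: Bystander: a flat square blanking plate, 60 x 60 x 10 mm, same grey metal as the end caps but with no boss. Origin at the centre of its underside. It must stay where it is.
- housing: Bystander: upright matte grey pressure housing, a 90 mm diameter flanged tube, 140 mm tall. Origin at the centre of its underside. It must stay where it is.
- pin_block: Bystander: steel spring pin block, 70 (x) x 45 (y) x 30 mm with three short pins on top (42 mm in all). Origin at the centre of its underside. It must stay where it is.
- jaw_guide: Bystander: yellow nylon U-shaped jaw guide, 80 (x) x 50 (y) x 34 mm. Origin at the centre of its underside. It must stay where it is.
- oring_box: Bystander: closed red O-ring box, 75 (x) x 100 (y) x 28 mm. Origin at the centre of its underside. It must stay where it is.
- driver: Bystander: screwdriver about 200 mm long, lying on the bench. It must stay where it is.
Things that resemble listed ones, but are neither listed nor needed, are in the scene too. What is shaped like the cap_b but pink is not meant.

How it is judged:
At the end, for the whole second after the job is handed in: Caps at rest in one row, all within 12 mm of the tray's centre line: outer two boss up, flat on the floor (4 mm, 0.1 rad), 36-60 mm either side of the centre; middle one boss down, boss end on the floor (6 mm, 0.1 rad), within 12 mm of the centre, square within 0.2 rad; cap_tray still at its end (((x of cap_tray in the frame of tray_floor between 0.036 and 0.06 m and y of cap_tray in the frame of tray_floor between -0.012 and 0.012 m and z of cap_tray in the frame of tray_floor between -0.003 and 0.004 m and angle between each of cap_tray, cap_b's own z axis and vertical below 0.1 rad and x of cap_a in the frame of tray_floor between -0.012 and 0.012 m and y of cap_a in the frame of tray_floor between -0.012 and 0.012 m and z of cap_a in the frame of tray_floor between 0.042 and 0.05 m and angle between cap_a's own z axis and vertical above 3.04 rad and (angle between the x axis of cap_a and the x axis of tray_floor, either way round below 0.2 rad or angle between the y axis of cap_a and the x axis of tray_floor, either way round below 0.2 rad) and x of cap_b in the frame of tray_floor between -0.06 and -0.036 m and y of cap_b in the frame of tray_floor between -0.012 and 0.012 m and z of cap_b in the frame of tray_floor between -0.003 and 0.004 m) or (x of cap_tray in the frame of tray_floor between 0.036 and 0.06 m and y of cap_tray in the frame of tray_floor between -0.012 and 0.012 m and z of cap_tray in the frame of tray_floor between -0.003 and 0.004 m and angle between each of cap_tray, cap_a's own z axis and vertical below 0.1 rad and x of cap_b in the frame of tray_floor between -0.012 and 0.012 m and y of cap_b in the frame of tray_floor between -0.012 and 0.012 m and z of cap_b in the frame of tray_floor between 0.042 and 0.05 m and angle between cap_b's own z axis and vertical above 3.04 rad and (angle between the x axis of cap_b and the x axis of tray_floor, either way round below 0.2 rad or angle between the y axis of cap_b and the x axis of tray_floor, either way round below 0.2 rad) and x of cap_a in the frame of tray_floor between -0.06 and -0.036 m and y of cap_a in the frame of tray_floor between -0.012 and 0.012 m and z of cap_a in the frame of tray_floor between -0.003 and 0.004 m)) and linear speed of each of cap_tray, cap_a, cap_b below 0.02 m/s); the robot touches nothing.
It fails at once if another thing on the bench (blank, housing, pin block, jaw guide, O-ring box or driver) is moved by more than 30 mm (distance of any of blank, housing, pin_block, jaw_guide, oring_box, driver from where it was at the start of the episode above 0.03 m).
It also fails if it takes over 72 s, if anything falls off the work surface, if the arm or the gripper's body presses on something with over 40 N, if the wrist force passes 120 N, or if a joint passes its speed limit or range.

## Robot

A 6-joint arm with a two-finger parallel gripper is mounted at the origin on the work surface. World frame = base frame: x ahead of the robot, y to its left, z up, the work surface at z = 0. Lengths are in m, angles in rad, forces in N, time in s.
With the tool pointing down it reaches from about 0.375 to 0.975 m from the base axis. Payload 3.8 kg.
Tool frame: the origin (TCP) lies at the very end of the fingers, on their centre line; the grasp point (between the pads) lies 19 mm behind it; z points along the fingers, y is the direction in which the jaws open and shut (so a half turn about z gives the same grasp; the last joint's range is limited). The gripper opens to 85 mm and grips with 20 to 120 N. Pads are 22 mm wide; open, the fingers measure 114 mm over their backs; the gripper's body (76 mm by 85 mm) begins 54 mm behind the grasp point. The pads swing forward as they close: fully open they stand 13 mm farther back than shut.
Start: joints at [-1.384, 0.264, 1.604, -0, 1.274, -0.037], TCP at [0.15, -0.658, 0.231] pointing down, gripper open.
Joint ranges: [-2.63, 2.63], [-0.94, 2.18], [0.31, 2.57], [-1.31, 4.45], [0, 2.66], [-2.55, 2.55]. Speed limits (rad/s): [2.57, 2.57, 3.14, 3.14, 3.14, 3.14].

## Interface

Orientations are given as a rotation vector (axis times angle).
In Python, from workcell import bot, read_camera, finish_job gives the robot as it stands. The module is installed in compiled form; this text tells all that it offers.
- The arm moves only by the tool servo_tool, never from a script. Its argument "targets" is text: rows parted by semicolons, each of 7 numbers parted by spaces: the turn, a rotation vector about the tool's x, y, z in rad, then the shift along the tool's x, y, z in mm, then the finger opening in mm, from 0 to 85.4. In form: wx wy wz x y z gripper; .... A call has 1 to 8 rows; each row shifts and turns the pose as measured when the row begins, along the tool's axes as they then stand; what a row does not reach is not made up. A row lasts 1/12 s, in which the tool goes at most 41.7 mm and 7.16 degrees, less where a joint would pass 70% of its speed; a pose out of reach is approached as far as the arm can. A call is refused whole if a number of a shift passes 41.7 or a number of a turn 0.125, either way. A call with a gripper value outside its range is refused whole. The fingers move at their own pace and stop on an object; "newtons" is the grip in N (left out, the last holds). Time passes only in rows, so rows that do not move let the fingers close. It gives the time, the measured TCP pose, the force and the opening at its end, in the units of the state.
- bot.read_state(): the state, without advancing time (a new reading comes with each control period).
- read_camera(name): name is "scene" or "top" or "wrist"; returns a dict with "image" (420x560x3 uint8, red, green, blue), "mtx" (3x3 intrinsics, pixels), "eye" and "orientation" of the camera in the world; the wrist camera has in their place "T_tool_cam" (4x4, takes a point from camera to tool coordinates, whose origin is the TCP and whose axes are the flange's). Camera axes: x right, y up, looking along -z (the intrinsics and any distortion apply to the point x, -y, -z); pixel columns grow to the right and rows downward; lengths in m; the calibration is good to about 2 mm. The wrist camera is an equidistant fisheye: a pixel r from the principal point sees the ray r / f radians off the axis. A picture is of the moment at which its call begins: read the wrist's pose just before it. There is no depth.
- finish_job(): hands the job in, once; it reports no verdict.
The state is a dict: "time": time; "q": joint angles; "joint_vel": joint speeds; "joint_torque": joint torques, N m; "tool_pos": TCP position; "tcp_rot": TCP orientation; "wrist_force": force on the tool from outside, world axes, zero at the start; "torque": the same for the moment, N m; "width": opening from 0.0 (shut) to 1.0 (fully open).
Only numpy, scipy, OpenCV 4.12 (cv2) and the standard library are available. Lean on these libraries where they do the work, as an engineer would, in place of code of your own. Each camera call takes 0.05 s, during which the arm holds its last target.

## Working session

There is one attempt and no reset: what is moved stays moved. The work goes in short steps, Python scripts to look and compute and a tool call to move; the robot and the scene stay as the last step left them, time stands still between calls to the robot, and variables do not carry over. Pictures are saved under pics/ and viewed, and the job is handed in when it is done.

Besides the shell and the picture viewer there is one more tool, called after "Emit:" as a command line: name --argument value ..., lists and objects as JSON in quotes. servo_tool: Moves the arm, as the interface text tells. Its arguments: {"type":"object","properties":{"targets":{"type":"string"},"newtons":{"type":"number"}},"required":["targets"]}

```bash
mkdir -p pics; ls; python3 - <<'E'
from workcell import bot, read_camera
import cv2,numpy as np,pickle
s=bot.read_state(); print(s)
for n in ["scene","top","wrist"]:
    c=read_camera(n); pickle.dump(c,open(f"pics/{n}0.pkl","wb"))
    cv2.imwrite(f"pics/{n}0.png",c["image"][:,:,::-1])
    print(n,{k:v for k,v in c.items() if k!="image"})
E
```

```text
pics
{'time': 0.0, 'q': array([-1.38384921e+00,  2.64805669e-01,  1.60538451e+00,  2.87369034e-06,
        1.27370605e+00, -3.69418419e-02]), 'joint_vel': array([ 2.37482668e-05,  1.71240781e-04,  9.30062299e-04, -1.44798931e-03,
       -3.26035518e-04, -3.22158068e-04]), 'joint_torque': array([-1.64662390e-03, -5.15119135e+01, -3.67314792e+01, -1.80828538e-04,
        1.27474821e-02,  1.09294444e-05]), 'tool_pos': array([ 0.14969969, -0.65743225,  0.22992097]), 'tcp_rot': array([-3.11964587e+00, -3.50691930e-01,  2.66641484e-04]), 'wrist_force': array([ 0.25582445,  0.50611509, -0.85443594]), 'torque': array([0.01844597, 0.02826559, 0.01169841]), 'width': 0.9979900511307951}
scene {'mtx': array([[418.63437711,   0.        , 280.64652682],
       [  0.        , 418.63437711, 209.74402195],
       [  0.        ,   0.        ,   1.        ]]), 'eye': array([1.48485722, 0.17784086, 0.71660151]), 'orientation': array([0.67255007, 0.83561675, 1.66534209])}
top {'mtx': array([[489.20518319,   0.        , 280.56855127],
       [  0.        , 489.20518319, 213.26446908],
       [  0.        ,   0.        ,   1.        ]]), 'eye': array([ 0.43727123, -0.02234104,  1.32195935]), 'orientation': array([ 0.10254087, -0.09769065, -1.55825019])}
wrist {'mtx': array([[325.1922621 ,   0.        , 278.94469889],
       [  0.        , 325.1922621 , 208.56539657],
       [  0.        ,   0.        ,   1.        ]]), 'T_tool_cam': array([[ 7.22641298e-04,  9.51202008e-01,  3.08568013e-01,
         7.95280992e-02],
       [ 9.99999095e-01, -1.03753418e-03,  8.56420424e-04,
         3.36267529e-04],
       [ 1.13477869e-03,  3.08567115e-01, -9.51201897e-01,
        -1.41912452e-01],
       [ 0.00000000e+00,  0.00000000e+00,  0.00000000e+00,
         1.00000000e+00]])}
```

View pics/scene0.png

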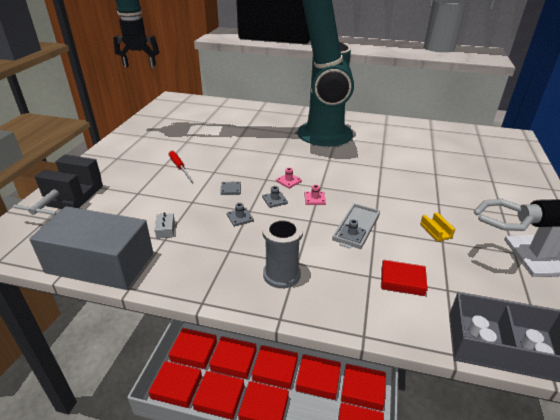

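View pics/top0.png

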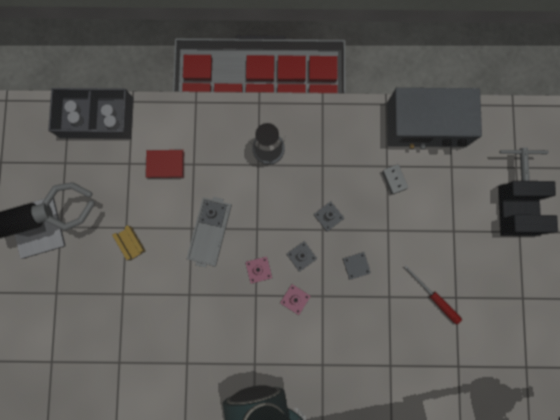

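View pics/wrist0.png

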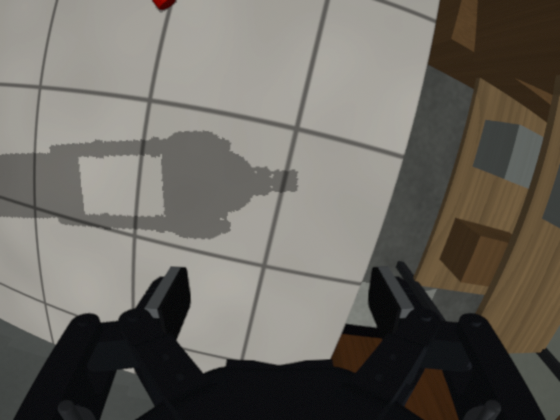

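```bash
cat > h.py <<'E'
import numpy as np,cv2,pickle
from scipy.spatial.transform import Rotation as R
from workcell import bot, read_camera
def ray(c,u,v):
    K=c["mtx"];d=np.array([(u-K[0,2])/K[0,0],-(v-K[1,2])/K[1,1],-1.])
    return c["eye"],R.from_rotvec(c["orientation"]).apply(d)
def onz(c,u,v,z):
    e,d=ray(c,u,v); return e+d*(z-e[2])/d[2]
def proj(c,P):
    p=R.from_rotvec(c["orientation"]).inv().apply(np.atleast_2d(P)-c["eye"]);K=c["mtx"]
    return np.c_[K[0,0]*p[:,0]/-p[:,2]+K[0,2],K[1,1]*-p[:,1]/-p[:,2]+K[1,2]]
def wproj(c,s,P):
    T=c["T_tool_cam"];pt=R.from_rotvec(s["tcp_rot"]).inv().apply(np.atleast_2d(P)-s["tool_pos"])
    p=(pt-T[:3,3])@T[:3,:3];K=c["mtx"];x,y,z=p[:,0],-p[:,1],-p[:,2]
    rho=np.hypot(x,y);th=np.arctan2(rho,z);k=K[0,0]*th/np.maximum(rho,1e-9)
    return np.c_[k*x+K[0,2],k*y+K[1,2]]
def wray(c,s,u,v):
    T=c["T_tool_cam"];K=c["mtx"];a,b=u-K[0,2],v-K[1,2];r=np.hypot(a,b);th=r/K[0,0]
    d=np.array([np.sin(th)*a/r,-np.sin(th)*b/r,-np.cos(th)])
    Rt=R.from_rotvec(s["tcp_rot"]);return s["tool_pos"]+Rt.apply(T[:3,3]),Rt.apply(T[:3,:3]@d)
def wonz(c,s,u,v,z):
    e,d=wray(c,s,u,v);return e+d*(z-e[2])/d[2]
def cappts(x,y,yaw,z0=0.,n=24):
    c,s=np.cos(yaw),np.sin(yaw);out={}
    q=np.array([[30,30],[-30,30],[-30,-30],[30,-30]])*1e-3
    rot=q@np.array([[c,s],[-s,c]])+[x,y]
    out["bot"]=np.c_[rot,np.full(4,z0)];out["top"]=np.c_[rot,np.full(4,z0+.01)]
    t=np.linspace(0,2*np.pi,n,endpoint=False)
    for nm,z in(("b0",.01),("b1",.046)):out[nm]=np.c_[x+.012*np.cos(t),y+.012*np.sin(t),np.full(n,z0+z)]
    return out
def crop(im,u0,u1,v0,v1,k,fn,marks=()):
    a=cv2.resize(np.ascontiguousarray(im[v0:v1,u0:u1,::-1]),None,fx=k,fy=k,interpolation=cv2.INTER_CUBIC)
    for poly,col in marks:
        p=((np.asarray(poly)+.5-[u0,v0])*k).round().astype(int)
        cv2.polylines(a,[p.reshape(-1,1,2)],True,col,1)
    cv2.imwrite(fn,a)
E
python3 - <<'E'
from h import *
c=pickle.load(open("pics/top0.pkl","rb"))
crop(c["image"],180,380,190,310,4,"pics/t1.png")
for n,u,v,z in[("capR",329,216,.046),("capL",301,256,.046),("blank",356,265,.01),("tray cap",212,212,.051),("pinkA",258,269,.046),("pinkB",295,300,.046),("tray",211,231,.01),("housing",267,135,.14),("pinb",395,180,.03)]:
    print(n,onz(c,u,v,z).round(4))
E
```

```text
capR [ 0.5951 -0.1448  0.046 ]
capL [ 0.4895 -0.0718  0.046 ]
blank [ 0.4686 -0.22    0.01  ]
tray cap [0.6019 0.1622 0.051 ]
pinkA [0.4548 0.0394 0.046 ]
pinkB [ 0.3766 -0.057   0.046 ]
tray [0.5556 0.1694 0.01  ]
housing [0.7849 0.0179 0.14  ]
pinb [ 0.6962 -0.3237  0.03  ]
```

View pics/t1.png

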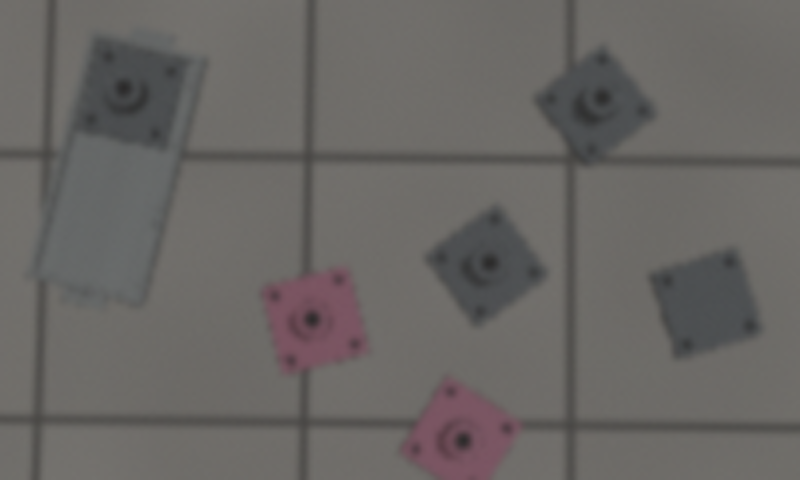

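```bash
python3 - <<'E'
from h import *
from scipy.optimize import least_squares
c=pickle.load(open("pics/top0.pkl","rb"))
def px(l): return (np.array(l,float)+.0)/4+[180,190]-.375
def fit(l,z,hx,hy,yaw0):
    p=px(l);W=np.array([onz(c,u,v,z) for u,v in p])[:,:2]
    q=np.array([[hx,hy],[-hx,hy],[-hx,-hy],[hx,-hy]])
    best=None
    for k in range(4):
      for rev in(0,1):
        w=np.roll(W[::-1] if rev else W,k,0)
        f=lambda a:((q@np.array([[np.cos(a[2]),np.sin(a[2])],[-np.sin(a[2]),np.cos(a[2])]])+a[:2])-w).ravel()
        r=least_squares(f,[*W.mean(0),yaw0])
        if best is None or r.cost<best.cost:best=r
    return best.x.round(4),(np.abs(best.fun).max()*1e3).round(1)
print("capR",fit([(602,47),(655,110),(590,165),(535,98)],.01,.03,.03,.7))
print("capL",fit([(498,206),(546,270),(477,326),(427,257)],.01,.03,.03,.7))
print("captray",fit([(97,36),(188,62),(167,150),(78,131)],.015,.03,.03,-.2))
print("tray",fit([(95,33),(207,58),(143,306),(36,277)],.014,.086,.040,-.2))
E
```

```text
capR (array([ 0.5999, -0.1469,  2.2597]), np.float64(2.6))
capL (array([ 0.4916, -0.0742,  0.6517]), np.float64(2.7))
captray (array([ 0.6031,  0.1653, -0.2109]), np.float64(4.1))
tray (array([ 0.5539,  0.1722, -0.219 ]), np.float64(3.6))
```

```bash
cat >> h.py <<'E'
def rot(yaw,lean=0.,lean_az=None):
    """tool down with tool y azimuth=yaw; then leaned so that tool z tilts toward azimuth lean_az"""
    x=np.array([np.cos(yaw+np.pi/2),np.sin(yaw+np.pi/2),0]);y=np.array([np.cos(yaw),np.sin(yaw),0])
    Rm=R.from_matrix(np.c_[x,y,[0,0,-1]])
    if lean_az is None: lean_az=0
    ax=np.array([np.cos(lean_az+np.pi/2),np.sin(lean_az+np.pi/2),0])  # rotating -z toward az: negative about ax
    return R.from_rotvec(-lean*ax)*Rm
def plan(pos,Rt,grip,vmax=40.,wmax=.12,nmax=8,s=None):
    s=s or bot.read_state();p=s["tool_pos"].copy();Rc=R.from_rotvec(s["tcp_rot"])
    dw=(Rc.inv()*Rt).as_rotvec();D=np.asarray(pos)-p
    n=int(np.ceil(max(np.linalg.norm(D)*1e3/vmax,np.abs(dw).max()/wmax,1)))
    w=np.round(dw/n,3);rows=[]
    for i in range(min(n,nmax)):
        t=Rc.inv().apply(D/n)*1e3
        t=np.round(t,1);rows.append(" ".join(f"{v:g}" for v in[*w,*t,grip]));Rc=Rc*R.from_rotvec(w)
    print("dist mm",(D*1e3).round(1),"turn",dw.round(3),"rows needed",n);print("; ".join(rows))
def log():
    s=bot.read_state()
    with open("log.txt","a") as f:f.write(repr((list(s["q"]),list(s["tool_pos"]),list(s["tcp_rot"])))+"\n")
    return s
E
python3 - <<'E'
from h import *
log();plan([.4916,-.0742,.13],rot(.652),60)
E
```

```text
dist mm [ 341.9  583.4 -100.2] turn [-1.000e-03 -2.000e-03 -1.999e+00] rows needed 18
-0 -0 -0.111 25.7 -27.4 5.6 60; -0 -0 -0.111 28.6 -24.4 5.6 60; -0 -0 -0.111 31.1 -21 5.6 60; -0 -0 -0.111 33.3 -17.5 5.6 60; -0 -0 -0.111 35 -13.7 5.6 60; -0 -0 -0.111 36.3 -9.7 5.6 60; -0 -0 -0.111 37.1 -5.6 5.6 60; -0 -0 -0.111 37.5 -1.5 5.6 60
```

Emit:
servo_tool --targets "0 0 -0.111 26 -27 3 60; 0 0 -0.111 29 -24 3 60; 0 0 -0.111 31 -21 3 60; 0 0 -0.111 33 -17 3 60; 0 0 -0.111 35 -14 3 60; 0 0 -0.111 36 -10 3 60; 0 0 -0.111 37 -5.6 3 60; 0 0 -0.111 37 -1.5 3 60"

```text
time: 0.82
tool_pos: [0.2981, -0.3933, 0.2009]
tcp_rot: [-2.642, -1.694, 0.002]
wrist_force: [0.4, 0.0, 0.1]
width: 0.704
```

```bash
python3 - <<'E'
from h import *
print(log()["time"]);plan([.4916,-.0742,.13],rot(.652),60)
E
```

```text
0.8167
dist mm [193.5 319.1 -70.9] turn [-0.003 -0.002 -1.082] rows needed 10
-0 -0 -0.108 37.1 4.3 7.1 60; -0 -0 -0.108 36.4 8.3 7.1 60; -0 -0 -0.108 35.3 12.1 7.1 60; -0 -0 -0.108 33.8 15.9 7.1 60; -0 -0 -0.108 31.9 19.4 7.1 60; -0 -0 -0.108 29.6 22.7 7.1 60; -0 -0 -0.108 27 25.8 7.1 60; -0 -0 -0.108 24 28.5 7.1 60
```

Emit:
servo_tool --targets "0 0 -0.12 37 4 5 60; 0 0 -0.12 36 8 5 60; 0 0 -0.12 35 12 5 60; 0 0 -0.12 34 16 5 60; 0 0 -0.12 32 19 5 60; 0 0 -0.12 30 23 5 60; 0 0 -0.12 27 26 5 60; 0 0 -0.12 24 28 5 60"

```text
time: 1.48
tool_pos: [0.4392, -0.1149, 0.1594]
tcp_rot: [1.506, 2.757, 0.001]
wrist_force: [0.7, -0.3, 0.2]
width: 0.703
```

```bash
python3 - <<'E'
from h import *
s=log();plan([.4916,-.0742,.13],rot(.652),60)
s=bot.read_state();c=read_camera("wrist");pickle.dump((s,c),open("pics/w1.pkl","wb"))
crop(c["image"],0,560,0,420,1,"pics/w1.png")
E
```

```text
dist mm [ 52.4  40.7 -29.4] turn [ 0.001 -0.    -0.082] rows needed 2
0 -0 -0.041 3 33 14.7 60; 0 -0 -0.041 1.6 33.1 14.7 60
```

View pics/w1.png

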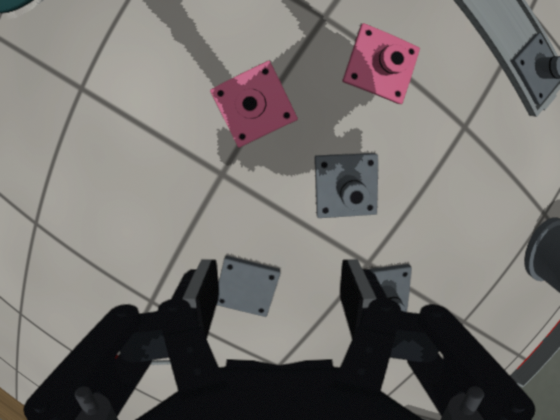

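```bash
python3 - <<'E'
from h import *
s,c=pickle.load(open("pics/w1.pkl","rb"))
W=np.array([wonz(c,s,u,v,.01) for u,v in[(315,156),(377,153),(378,213),(317,217)]])
print(W.mean(0),[np.arctan2(*(W[j]-W[i])[1::-1]) for i,j in((0,1),(1,2),(3,2),(0,3))],[np.linalg.norm(W[j]-W[i]) for i,j in((0,1),(1,2),(3,2),(0,3))])
print(wonz(c,s,355,196,.046))
marks=[(wproj(c,s,p),(0,255,0)) for p in cappts(.4916,-.0742,.652).values()]
crop(c["image"],280,420,110,240,5,"pics/w1b.png",marks)
E
```

```text
[ 0.48959667 -0.07369157  0.01      ] [np.float64(0.6419813266134765), np.float64(-0.9026421675290118), np.float64(0.6357547566501), np.float64(-0.9374383379621688)] [np.float64(0.058444974103819325), np.float64(0.05896234934589682), np.float64(0.06049422479569078), np.float64(0.05856766388823414)]
[ 0.48888406 -0.07444923  0.046     ]
```

View pics/w1b.png

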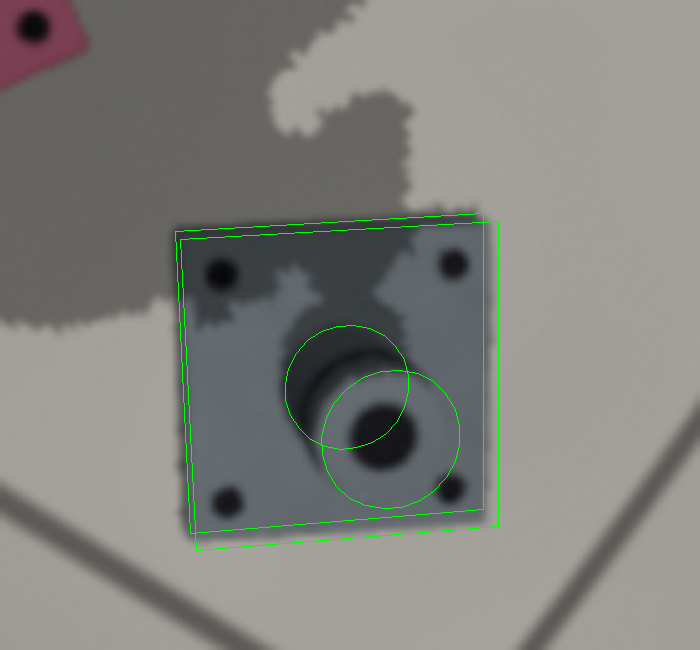

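Emit:
servo_tool --targets "0 0 -0.045 3 34 25 55; 0 0 -0.045 1.5 32 25 55; 0 0 0 0 0 15 55"

```text
time: 1.78
tool_pos: [0.4944, -0.0668, 0.1001]
tcp_rot: [1.349, 2.827, 0.013]
wrist_force: [-0.7, -0.7, -0.1]
width: 0.647
```

```bash
python3 - <<'E'
from h import *
s=log();plan([.490,-.0745,.016],rot(.645),55)
E
```

```text
dist mm [ -4.4  -7.7 -84.1] turn [0.011 0.004 0.036] rows needed 3
0.004 0.001 0.012 -0.9 -3.1 28 55; 0.004 0.001 0.012 -1 -2.9 28 55; 0.004 0.001 0.012 -1.1 -2.8 28 55
```

Emit:
servo_tool --targets "0 0 0 0 0 0 55; 0 0 0 0 0 0 55"

```text
time: 1.95
tool_pos: [0.492, -0.0648, 0.096]
tcp_rot: [1.348, 2.837, 0.009]
wrist_force: [1.0, 1.3, -0.9]
width: 0.647
```

```bash
python3 - <<'E'
from h import *
s=log();plan([.490,-.0745,.016],rot(.645),55,vmax=30)
print(s["tool_pos"])
E
```

```text
dist mm [ -2.   -9.7 -80. ] turn [ 0.006 -0.002  0.038] rows needed 3
0.002 -0.001 0.013 -2.1 -2.7 26.7 55; 0.002 -0.001 0.013 -2.1 -2.6 26.7 55; 0.002 -0.001 0.013 -2.1 -2.5 26.7 55
[ 0.49198903 -0.06484112  0.09604484]
```

Emit:
servo_tool --targets "0.003 0 0.02 -3 -4 22 50; 0.003 0 0.018 -3 -4 22 50; 0 0 0 0 0 18 50; 0 0 0 0 0 10 50; 0 0 0 0 0 4 50; 0 0 0 0 0 0 50"

```text
time: 2.45
tool_pos: [0.4918, -0.0794, 0.0239]
tcp_rot: [1.413, 2.799, 0.003]
wrist_force: [-0.9, -1.1, 0.4]
width: 0.587
```

```bash
python3 - <<'E'
from h import *
s=log();plan([.490,-.0745,.016],rot(.645),55,vmax=30)
print(s["tool_pos"])
E
```

```text
dist mm [-1.8  4.9 -7.9] turn [ 0.004  0.005 -0.009] rows needed 1
0.004 0.005 -0.009 5 1.5 7.9 55
[ 0.49176691 -0.07940699  0.02394301]
```

Emit:
servo_tool --targets "0 0 0 5 1.5 8 50; 0 0 0 0 0 0 50; 0 0 0 0 0 0 50"

```text
time: 2.7
tool_pos: [0.4918, -0.0753, 0.0182]
tcp_rot: [1.413, 2.794, 0.005]
wrist_force: [-0.6, 0.1, -0.1]
width: 0.588
```

```bash
python3 - <<'E'
from h import *
s=log();plan([.490,-.0745,.016],rot(.645),55,vmax=30)
print(s["tool_pos"])
E
```

```text
dist mm [-1.8  0.8 -2.2] turn [ 0.007  0.008 -0.011] rows needed 1
0.007 0.008 -0.011 1.7 -1 2.1 55
[ 0.49179768 -0.07530359  0.01815335]
```

Emit:
servo_tool --targets "0.006 0.008 -0.01 1.7 -1 2 20; 0 0 0 0 0 0 10; 0 0 0 0 0 0 10; 0 0 0 0 0 0 10; 0 0 0 0 0 0 10" --newtons 40

```text
time: 3.12
tool_pos: [0.4914, -0.0742, 0.018]
tcp_rot: [1.4, 2.809, 0.003]
wrist_force: [-0.0, -0.4, -1.0]
width: 0.266
```

```bash
python3 - <<'E'
from h import *
s=log();print(s["tool_pos"],s["width"]*85.4)
Rt=rot(1.352);print(Rt.as_rotvec())
# tray target
yaw=-.219;t=np.array([.5539,.1722]);print(t-.049*np.array([np.cos(yaw),np.sin(yaw)]))
E
```

```text
[ 0.4914476  -0.07422882  0.01798831] 22.741858878297574
[0.34299934 3.12281217 0.        ]
[0.50607036 0.18284543]
```

Emit:
servo_tool --targets "0 0 0 0 0 -15 10; 0 0 0 0 0 -35 10; 0 0 0 0 0 -35 10; 0 0 -0.05 30 25 -20 10; 0 0 -0.06 30 25 -10 10; 0 0 -0.06 0 0 0 10; 0 0 0 0 0 0 10"

```text
time: 3.7
tool_pos: [0.4913, 0.0043, 0.1357]
tcp_rot: [-1.152, -2.921, -0.004]
wrist_force: [0.4, -1.3, -1.3]
width: 0.267
```

```bash
python3 - <<'E'
from h import *
log()
s=bot.read_state();c=read_camera("wrist");pickle.dump((s,c),open("pics/w2.pkl","wb"))
crop(c["image"],0,560,0,420,1,"pics/w2.png")
print(s["tool_pos"])
E
```

```text
[0.49127891 0.00434756 0.13572691]
```

View pics/w2.png

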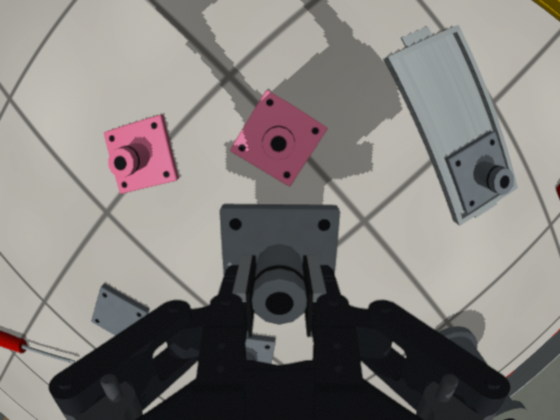

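```bash
cat >> h.py <<'E'
def traypts(x,y,yaw,):
    c,s=np.cos(yaw),np.sin(yaw);o={}
    for n,hx,hy,z in(("ot",.086,.04,.014),("ob",.086,.04,0),("it",.081,.035,.014),("if",.081,.035,.005)):
        q=np.array([[hx,hy],[-hx,hy],[-hx,-hy],[hx,-hy]]);o[n]=np.c_[q@np.array([[c,s],[-s,c]])+[x,y],np.full(4,z)]
    return o
def dense(p,n=12):
    p=np.asarray(p);return np.concatenate([p[i]+(p[(i+1)%4]-p[i])*np.linspace(0,1,n,endpoint=False)[:,None] for i in range(4)])
E
python3 - <<'E'
from h import *
s,c=pickle.load(open("pics/w2.pkl","rb"))
m=[(wproj(c,s,dense(p)),(0,255,0)) for k,p in traypts(.5539,.1722,-.219).items() if k in("ot","if")]
crop(c["image"],370,530,10,240,3,"pics/w2b.png",m)
E
```

```text
(no output)
```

View pics/w2b.png

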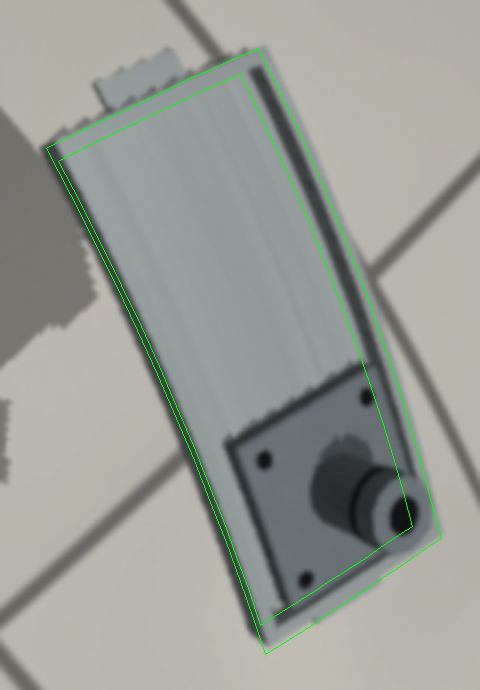

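```bash
python3 - <<'E'
from h import *
plan([.5047,.1821,.10],rot(1.356),10)
E
```

```text
dist mm [ 13.3 177.7 -35.7] turn [ 0.003 -0.002 -0.54 ] rows needed 5
0.001 -0 -0.108 22.4 27.7 7.3 10; 0.001 -0 -0.108 19.3 30 7.3 10; 0.001 -0 -0.108 15.9 31.9 7.2 10; 0.001 -0 -0.108 12.4 33.4 7.2 10; 0.001 -0 -0.108 8.7 34.6 7.2 10
```

Emit:
servo_tool --targets "0 0 -0.108 22 28 4 10; 0 0 -0.108 19 30 4 10; 0 0 -0.108 16 32 7 10; 0 0 -0.108 12 33 7 10; 0 0 -0.108 8 30 7 10; 0 0 0 0 0 0 10; 0 0 0 0 0 0 10"

```text
time: 4.33
tool_pos: [0.5046, 0.1765, 0.1012]
tcp_rot: [-0.333, -3.119, 0.002]
wrist_force: [0.3, -0.7, -1.0]
width: 0.265
```

```bash
python3 - <<'E'
from h import *
log()
s=bot.read_state();c=read_camera("wrist");pickle.dump((s,c),open("pics/w3.pkl","wb"))
ct=read_camera("top");cs=read_camera("scene");pickle.dump((ct,cs),open("pics/ts3.pkl","wb"))
print(s["tool_pos"]);plan([.5047,.1821,.10],rot(1.356),10)
m=[(wproj(c,s,dense(p)),(0,255,0)) for k,p in traypts(.5525,.1715,-.216).items() if k in("ot","if")]
crop(c["image"],0,560,0,420,1.4,"pics/w3.png",m)
E
```

```text
[0.5045584  0.17646633 0.10124544]
dist mm [-0.2  7.  -2. ] turn [-0.001 -0.004 -0.   ] rows needed 1
-0.001 -0.004 -0 1.7 6.8 2 10
```

View pics/w3.png

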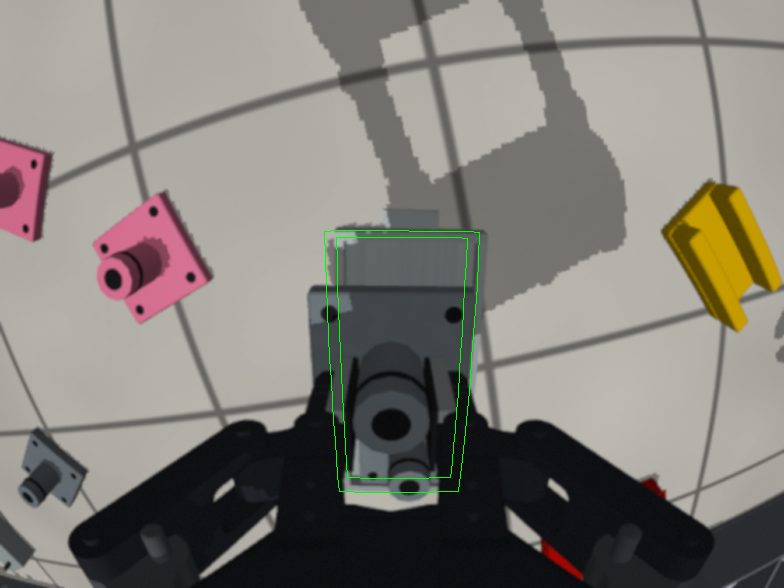

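Emit:
servo_tool --targets "0 0 0 1.5 7 15 10; 0 0 0 0 0 0 10; 0 0 0 0 0 0 10"

```text
time: 4.73
tool_pos: [0.5061, 0.1782, 0.0878]
tcp_rot: [-0.35, -3.119, 0.002]
wrist_force: [0.2, 0.8, -1.8]
width: 0.273
```

```bash
python3 - <<'E'
from h import *
s=log();print(s["tool_pos"]);plan([.5048,.1828,.033],rot(1.356),10)
E
```

```text
[0.50605557 0.17821993 0.08781437]
dist mm [ -1.3   4.6 -54.8] turn [-0.001 -0.002 -0.009] rows needed 2
-0.001 -0.001 -0.004 1.1 2.1 27.4 10; -0.001 -0.001 -0.004 1.1 2.1 27.4 10
```

Emit:
servo_tool --targets "0 0 -0.004 0.6 3 15 10; 0 0 -0.004 0.6 3 15 10; 0 0 -0.004 0.6 3 15 10; 0 0 0 0 0 10 10; 0 0 0 0 0 0 10"

```text
time: 5.15
tool_pos: [0.5101, 0.1825, 0.0361]
tcp_rot: [0.345, 3.118, 0.0]
wrist_force: [-1.4, -0.1, -2.3]
width: 0.268
```

```bash
python3 - <<'E'
from h import *
s=log();print(s["tool_pos"]);plan([.5048,.1828,.033],rot(1.356),10)
E
```

```text
[0.51013517 0.18248623 0.03608792]
dist mm [-5.3  0.3 -3.1] turn [ 0.001  0.004 -0.006] rows needed 1
0.001 0.004 -0.006 5.3 -0.9 3.1 10
```

Emit:
servo_tool --targets "0 0.002 -0.003 4 -0.5 0 10; 0 0.002 -0.003 3 -0.5 2 10; 0 0 0 1 0 2 10; 0 0 0 0 0 0 10"

```text
time: 5.48
tool_pos: [0.5028, 0.1818, 0.0342]
tcp_rot: [0.339, 3.121, 0.002]
wrist_force: [0.4, -0.5, -1.3]
width: 0.269
```

```bash
python3 - <<'E'
from h import *
s=log();plan([.5048,.1828,.0235],rot(1.356),10)
s=bot.read_state();c=read_camera("wrist");print(s["tool_pos"])
m=[(wproj(c,s,dense(p)),(0,255,0)) for k,p in traypts(.5525,.1715,-.216).items() if k in("ot","if")]
crop(c["image"],150,450,120,380,2.6,"pics/w4.png",m)
E
```

```text
dist mm [  2.    1.  -10.7] turn [ 0.001  0.002 -0.002] rows needed 1
0.001 0.002 -0.002 -1.7 1.4 10.7 10
[0.50280696 0.1818086  0.03419946]
```

View pics/w4.png

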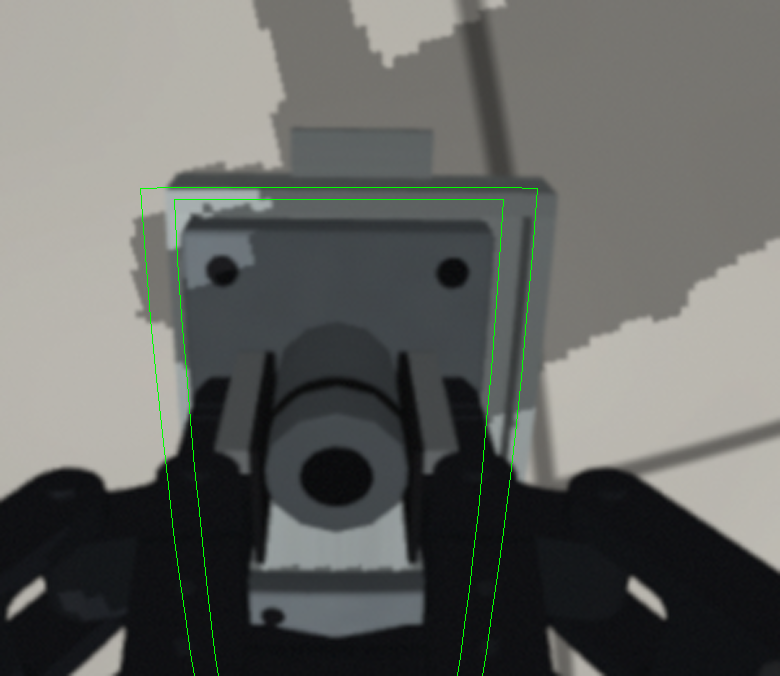

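Emit:
servo_tool --targets "0 0 0 -0.5 3.5 0 10; 0 0 0 -0.5 3.5 0 10; 0 0 0 0 2 0 10; 0 0 0 0 0 0 10"

```text
time: 5.87
tool_pos: [0.5077, 0.1919, 0.0362]
tcp_rot: [0.339, 3.118, 0.005]
wrist_force: [0.3, -0.4, -2.2]
width: 0.271
```

```bash
python3 - <<'E'
from h import *
log()
s=bot.read_state();c=read_camera("wrist");print(s["tool_pos"])
plan([.5028,.1862,.0235],rot(1.356),10)
crop(c["image"],150,450,120,380,2.6,"pics/w5.png")
E
```

```text
[0.50768738 0.19194228 0.0362304 ]
dist mm [ -4.9  -5.6 -12.7] turn [ 0.003  0.005 -0.002] rows needed 1
0.003 0.005 -0.002 3.7 -6.6 12.7 10
```

View pics/w5.png

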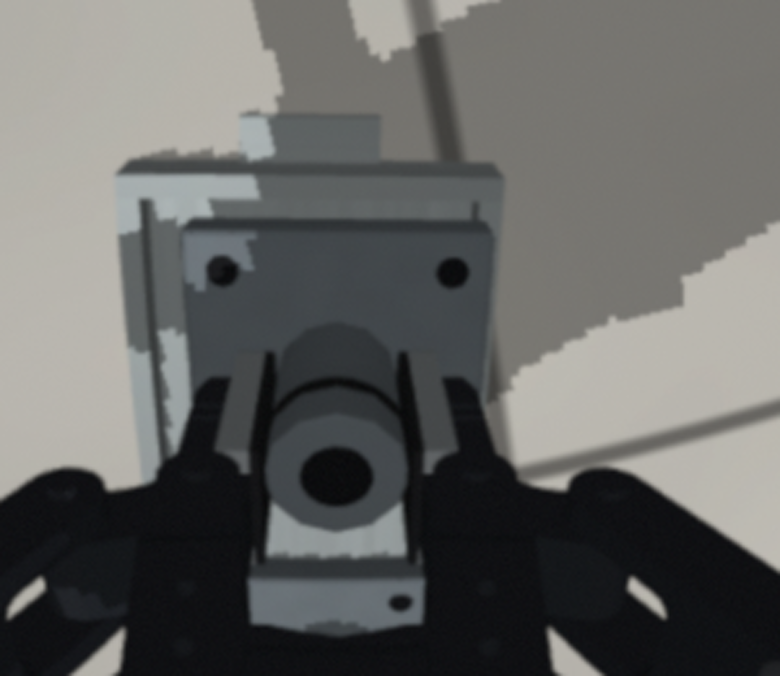

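Emit:
servo_tool --targets "0 0.002 0 2 -3 0 10; 0 0.002 0 2 -3 0 10; 0 0 0 0 -0.5 0 10; 0 0 0 0 0 0 10; 0 0 0 0 0 0 10"

```text
time: 6.33
tool_pos: [0.5015, 0.1858, 0.036]
tcp_rot: [0.338, 3.123, 0.004]
wrist_force: [-0.4, 1.0, -0.8]
width: 0.265
```

```bash
python3 - <<'E'
from h import *
log()
s=bot.read_state();c=read_camera("wrist");print(s["tool_pos"])
plan([.5028,.1862,.0235],rot(1.356),10)
crop(c["image"],150,450,120,380,2.6,"pics/w6.png")
E
```

```text
[0.5014734  0.18578939 0.03597271]
dist mm [  1.3   0.4 -12.4] turn [ 0.003  0.    -0.001] rows needed 1
0.003 0 -0.001 -1.2 0.7 12.4 10
```

View pics/w6.png

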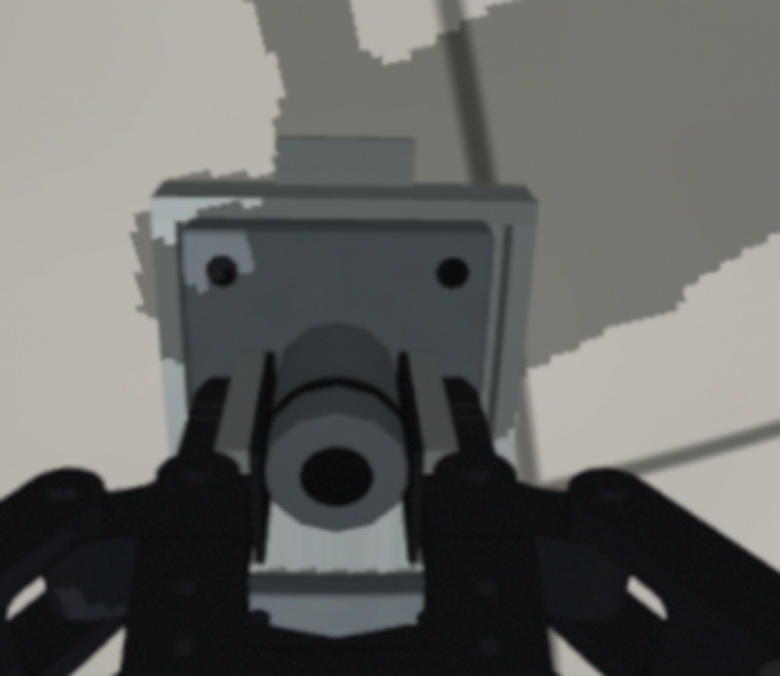

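Emit:
servo_tool --targets "0 0 0 -2 1 1 10; 0 0 0 -1.5 0.5 1 10; 0 0 0 0 0 0 10; 0 0 0 0 0 0 10"

```text
time: 6.72
tool_pos: [0.5058, 0.1865, 0.0338]
tcp_rot: [0.339, 3.122, 0.005]
wrist_force: [-0.7, -0.3, -0.8]
width: 0.27
```

```bash
python3 - <<'E'
from h import *
log()
s=bot.read_state();c=read_camera("wrist");print(s["tool_pos"])
plan([.505,.1866,.0235],rot(1.356),10)
crop(c["image"],150,450,120,380,2.6,"pics/w7.png")
E
```

```text
[0.50581542 0.18649814 0.03377054]
dist mm [ -0.8   0.1 -10.3] turn [ 0.003  0.001 -0.001] rows needed 1
0.003 0.001 -0.001 0.8 -0.1 10.3 10
```

View pics/w7.png

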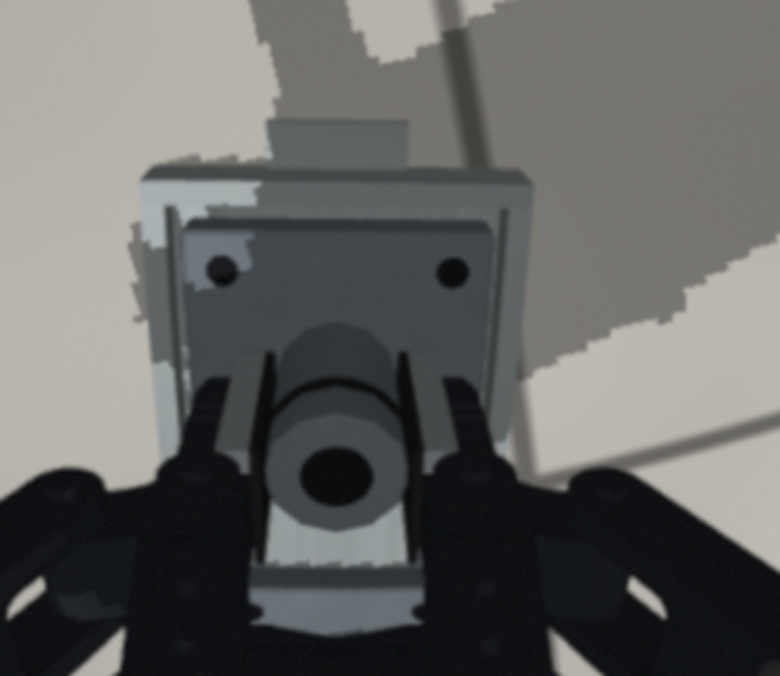

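Emit:
servo_tool --targets "0 0 0 0.3 0 4 10; 0 0 0 0.3 0 4 10; 0 0 0 0 0 3 10; 0 0 0 0 0 0 10"

```text
time: 7.1
tool_pos: [0.5061, 0.1871, 0.0226]
tcp_rot: [0.338, 3.121, 0.006]
wrist_force: [-0.6, 0.3, 3.9]
width: 0.264
```

```bash
python3 - <<'E'
from h import *
log()
s=bot.read_state();c=read_camera("wrist");print(s["tool_pos"])
plan([.505,.1866,.0235],rot(1.356),10)
crop(c["image"],150,450,120,380,2.6,"pics/w8.png")
E
```

```text
[0.50614928 0.18707376 0.02261319]
dist mm [-1.1 -0.4  0.9] turn [ 0.004  0.002 -0.001] rows needed 1
0.004 0.002 -0.001 1 -0.7 -0.9 10
```

View pics/w8.png

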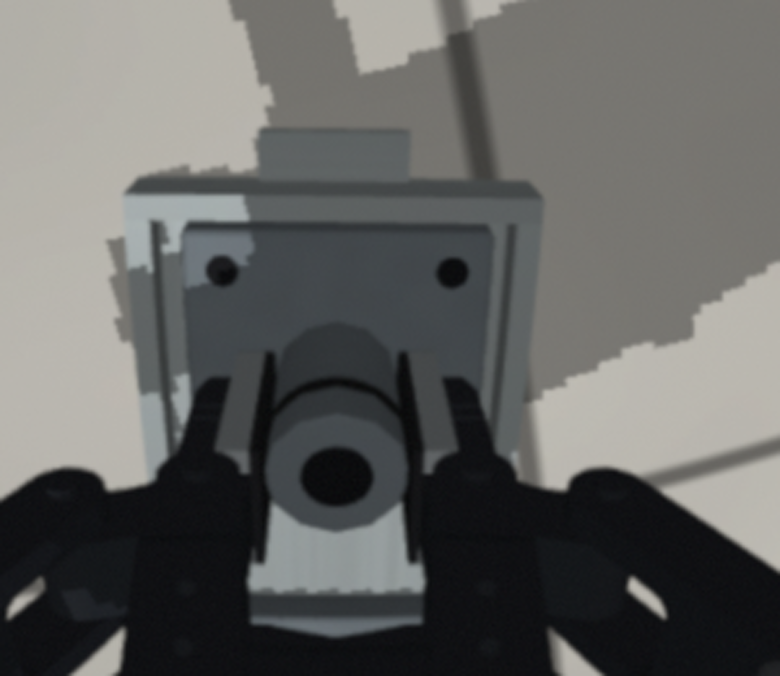

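Emit:
servo_tool --targets "0 0 0 0 0 -0.3 45; 0 0 0 0 0 0 45; 0 0 0 0 0 0 45; 0 0 0 0 0 -15 45; 0 0 0 0 0 -30 45; 0 0 0 0 0 -40 45; 0 0 0 0 0 -40 45; 0 0 0 -20 0 -40 45"

```text
time: 7.82
tool_pos: [0.5127, 0.18, 0.1777]
tcp_rot: [-0.334, -3.099, 0.011]
wrist_force: [1.0, 1.8, -0.5]
width: 0.526
```

```bash
python3 - <<'E'
from h import *
log()
s=bot.read_state();c=read_camera("wrist");print(s["tool_pos"],s["q"])
pickle.dump((s,c),open("pics/w9.pkl","wb"))
crop(c["image"],0,560,0,420,1.4,"pics/w9.png")
E
```

```text
[0.51274808 0.17998793 0.17772882] [ 0.2899544   0.0730987   1.9273291   0.00305223  1.16633163 -1.06709623]
```

View pics/w9.png

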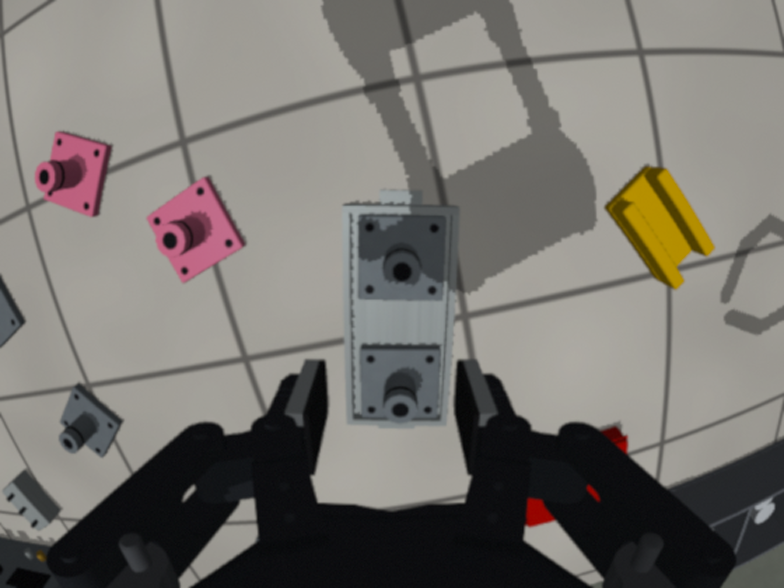

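```bash
cat > kin.py <<'E'
import numpy as np
from scipy.spatial.transform import Rotation as R
from scipy.optimize import least_squares
def fk(p,q):
    r0,h,d,L1,L2,Lt,a3=p
    Ry=lambda a:R.from_euler('y',a);Rz=lambda a:R.from_euler('z',a)
    A=Rz(q[0]);P=A.apply([r0,d,h]);A=A*Ry(q[1]);P=P+A.apply([0,0,L1])
    A=A*Ry(q[2]);P=P+A.apply([a3,0,L2]);A=A*Rz(q[3]);A=A*Ry(q[4]);A=A*Rz(q[5])
    P=P+A.apply([0,0,Lt])
    # tool axes: flange x -> tool ; fit: tool y at q6=0,down: radial
    T=R.from_matrix(np.array([[0,-1,0],[1,0,0],[0,0,1.]]).T)
    return P,A*T
LO=np.array([-2.63,-.94,.31,-1.31,0,-2.55]);HI=np.array([2.63,2.18,2.57,4.45,2.66,2.55])
def ik(p,pos,Rt,q0,m=.05):
    f=lambda q:np.r_[(fk(p,q)[0]-pos)*1e3/5,(fk(p,q)[1].inv()*Rt).as_rotvec()*50]
    r=least_squares(f,np.clip(q0,LO+m,HI-m),bounds=(LO+m,HI-m));return r.x,np.abs(r.fun).max()
E
python3 - <<'E'
from kin import *
D=[eval(l) for l in open("log.txt")]
f=lambda p:np.concatenate([(fk(p,q)[0]-t) for q,t,_ in D])
r=least_squares(f,[0,.35,.025,.56,.55,.25,0]);print(r.x.round(4),np.abs(r.fun).max()*1e3)
r=least_squares(lambda p:np.r_[f(p),.003*(p-[0,.35,.025,.56,.55,.25,0])],r.x);print(r.x.round(4),np.abs(f(r.x)).max()*1e3)
for q,t,w in D[-3:]:print((R.from_rotvec(w).inv()*fk(r.x,q)[1]).as_rotvec().round(3))
np.save("p.npy",r.x)
E
```

```text
[0.     0.2518 0.0249 0.512  0.5662 0.3477 0.0014] 3.150103511373459e-07
[0.     0.2518 0.0249 0.512  0.5662 0.3477 0.0014] 0.0007997367396095356
[ 0.     0.    -3.142]
[ 0.     0.    -3.142]
[-0.     0.    -3.142]
```

```bash
sed -i 's/\[\[0,-1,0\],\[1,0,0\],\[0,0,1.\]\]).T/[[0,-1,0],[1,0,0],[0,0,1.]])/' kin.py; python3 - <<'E'
from kin import *
from h import rot,bot,wonz,pickle
p=np.load("p.npy");D=[eval(l) for l in open("log.txt")]
q,t,w=D[-1];print((R.from_rotvec(w).inv()*fk(p,q)[1]).as_rotvec().round(3))
s,c=pickle.load(open("pics/w9.pkl","rb"))
for u,v,z in[(402,271,.051),(400,409,.051),(345,206,.014),(459,207,.014),(446,424,.014),(348,423,.014)]:print(wonz(c,s,u/1.4,v/1.4,z).round(4))
q0=np.array(bot.read_state()["q"])
def show(n,gp,yaw,lean,az,q0):
    Rt=rot(yaw,lean,az);tcp=np.array(gp)+Rt.apply([0,0,.019])
    best=None
    for g in(q0,[*q0[:5],1.5],[*q0[:5],-1.5]):
        x,e=ik(p,tcp,Rt,np.array(g))
        if best is None or (e<1e-2 and (best[1]>1e-2 or abs(x-q0).sum()<abs(best[0]-q0).sum())):best=(x,e)
    print(n,tcp.round(3),Rt.as_rotvec().round(3),best[0].round(2),round(best[1],3));return best[0]
d=np.deg2rad
for k in(0,np.pi):
    print("half",k)
    a=show("grasp",[.598,-.146,.033],2.26+np.pi/2+k,d(50),2.26,q0)
    b=show("lift ",[.598,-.146,.15],2.26+np.pi/2+k,d(50),2.26,a)
    b=show("turn ",[.598,-.146,.15],2.9+np.pi/2+k,d(50),2.9,b)
    b=show("spin ",[.598,-.146,.15],2.9+np.pi/2+k+np.pi,d(50),2.9,b)
    b=show("down ",[.598,-.146,.0265],2.9+np.pi/2+k+np.pi,d(50),2.9,b)
for k in(0,np.pi):
    print("half",k)
    a=show("pick2",[.57,-.13,.03],2.9+np.pi/2+k,d(28),2.9-np.pi,q0)
    a=show("up",[.57,-.13,.18],2.9+np.pi/2+k,d(28),2.9-np.pi,a)
    a=show("over",[.553,.173,.18],np.pi-.216+np.pi/2+k,d(35),np.pi-.216,a)
    a=show("place",[.553,.173,.046],np.pi-.216+np.pi/2+k,d(35),np.pi-.216,a)
E
```

```text
[0. 0. 0.]
[0.5062 0.1876 0.051 ]
[0.6011 0.1664 0.051 ]
[0.4626 0.158  0.014 ]
[0.4794 0.2334 0.014 ]
[0.6451 0.1951 0.014 ]
[0.6278 0.1189 0.014 ]
half 0
grasp [ 0.589 -0.135  0.021] [-2.316  1.092  1.08 ] [-0.45  0.85  1.38  0.33  1.73  1.91] 0.0
lift  [ 0.589 -0.135  0.138] [-2.316  1.092  1.08 ] [-0.45  0.72  1.36  0.34  1.87  1.96] 0.0
turn  [ 0.584 -0.143  0.138] [-2.738  0.332  1.277] [-0.27  0.78  1.25 -0.02  1.98  1.54] 0.0
spin  [ 0.584 -0.143  0.138] [-0.274 -2.256 -0.128] [-0.27  0.78  1.25 -0.02  1.98 -1.6 ] 0.0
down  [ 0.584 -0.143  0.014] [-0.274 -2.256 -0.128] [-0.27  0.91  1.27 -0.02  1.83 -1.59] 0.0
half 3.141592653589793
grasp [ 0.589 -0.135  0.021] [-0.986 -2.091 -0.46 ] [-0.45  0.85  1.38  0.33  1.73 -1.23] 0.0
lift  [ 0.589 -0.135  0.138] [-0.986 -2.091 -0.46 ] [-0.45  0.72  1.36  0.34  1.87 -1.18] 0.0
turn  [ 0.584 -0.143  0.138] [-0.274 -2.256 -0.128] [-0.27  0.78  1.25 -0.02  1.98 -1.6 ] 0.0
spin  [ 0.584 -0.143  0.138] [-2.738  0.332  1.277] [-0.27  0.78  1.25 -0.02  1.98  1.54] 0.0
down  [ 0.584 -0.143  0.014] [-2.738  0.332  1.277] [-0.27  0.91  1.27 -0.02  1.83  1.55] 0.0
half 0
pick2 [ 0.579 -0.132  0.013] [ 2.971 -0.361  0.741] [-0.28  0.14  2.31  0.08  0.2   1.46] 0.0
up [ 0.579 -0.132  0.163] [ 2.971 -0.361  0.741] [-0.28 -0.11  2.22  0.03  0.55  1.51] 0.0
over [0.542 0.175 0.164] [-2.919  0.316  0.92 ] [0.14 0.49 1.54 0.21 1.69 1.89] 0.0
place [0.542 0.175 0.03 ] [-2.919  0.316  0.92 ] [0.14 0.63 1.6  0.2  1.49 1.85] 0.0
half 3.141592653589793
pick2 [ 0.579 -0.132  0.013] [ 0.32   2.636 -0.08 ] [-0.28  0.14  2.31  0.08  0.2  -1.68] 0.0
up [ 0.579 -0.132  0.163] [ 0.32   2.636 -0.08 ] [-0.28 -0.11  2.22  0.03  0.55 -1.63] 0.0
over [0.542 0.175 0.164] [-0.273 -2.518 -0.086] [ 0.14  0.49  1.54  0.21  1.69 -1.25] 0.0
place [0.542 0.175 0.03 ] [-0.273 -2.518 -0.086] [ 0.14  0.63  1.6   0.2   1.49 -1.29] 0.0
```

```bash
python3 - <<'E'
from h import *
plan([.62,-.18,.22],rot(.689),50,nmax=12,vmax=38)
E
```

```text
dist mm [  96.8 -360.8   32.1] turn [-0.004 -0.004  0.666] rows needed 10
-0 -0 0.067 -17.2 -33.2 -3.2 50; -0 -0 0.067 -19.3 -32 -3.2 50; -0 -0 0.067 -21.4 -30.6 -3.2 50; -0 -0 0.067 -23.4 -29.1 -3.2 50; -0 -0 0.067 -25.3 -27.5 -3.2 50; -0 -0 0.067 -27.1 -25.7 -3.2 50; -0 -0 0.067 -28.8 -23.8 -3.2 50; -0 -0 0.067 -30.3 -21.8 -3.2 50; -0 -0 0.067 -31.7 -19.8 -3.2 50; -0 -0 0.067 -32.9 -17.6 -3.2 50
```

Emit:
servo_tool --targets "0 0 0.067 -17 -33 -6 50; 0 0 0.067 -19 -32 -6 50; 0 0 0.067 -21 -31 -6 50; 0 0 0.067 -23 -29 -5 50; 0 0 0.067 -25 -28 -5 50; 0 0 0.067 -27 -26 -5 50; 0 0 0.067 -29 -24 -3 50; 0 0 0.067 -30 -22 -3 50"

```text
time: 8.53
tool_pos: [0.6049, -0.1118, 0.2367]
tcp_rot: [1.165, 2.903, 0.016]
wrist_force: [0.8, 0.7, 1.2]
width: 0.588
```

```bash
python3 - <<'E'
from h import *
s=log();print(s["tool_pos"]);d=np.deg2rad
Rt=rot(.689,d(50),2.26);g=np.array([.598,-.146,.033])+Rt.apply([0,0,.019]);st=g-Rt.apply([0,0,.11]);print(g,st)
plan(st,Rt,50,nmax=12)
E
```

```text
[ 0.60491524 -0.11180857  0.23670651]
[ 0.58874424 -0.13476726  0.02078704] [ 0.64233021 -0.19979891  0.09149367]
dist mm [  37.4  -88.  -145.2] turn [-0.038  0.879  0.118] rows needed 8
-0.005 0.11 0.015 -10.8 -5 18.2 50; -0.005 0.11 0.015 -12.8 -4.9 16.8 50; -0.005 0.11 0.015 -14.7 -4.8 15.3 50; -0.005 0.11 0.015 -16.3 -4.6 13.6 50; -0.005 0.11 0.015 -17.8 -4.4 11.7 50; -0.005 0.11 0.015 -19 -4.2 9.6 50; -0.005 0.11 0.015 -20 -3.9 7.5 50; -0.005 0.11 0.015 -20.8 -3.7 5.2 50
```

Emit:
servo_tool --targets "-0.005 0.11 0.015 -18 -6 5 50; -0.005 0.11 0.015 -20 -6 6 50; -0.005 0.11 0.015 -20 -6 8 50; -0.005 0.11 0.015 -20 -5 10 50; -0.005 0.11 0.015 -18 -4 12 50; -0.005 0.11 0.015 -18 -4 10 50; -0.005 0.11 0.015 -17 -4 7 50; -0.005 0.11 0.015 -16 -4 5 50"

```text
time: 9.2
tool_pos: [0.6622, -0.2306, 0.1381]
tcp_rot: [-0.995, -2.086, -0.489]
wrist_force: [0.3, 0.1, -0.4]
width: 0.583
```

```bash
python3 - <<'E'
from h import *
s=log();print(s["tool_pos"]);d=np.deg2rad
Rt=rot(.689,d(50),2.26);g=np.array([.598,-.146,.033])+Rt.apply([0,0,.019]);st=g-Rt.apply([0,0,.11]);print(g,st)
plan(st,Rt,50,nmax=12)
s=bot.read_state();c=read_camera("wrist");pickle.dump((s,c),open("pics/w10.pkl","wb"))
m=[(wproj(c,s,dense(p) if len(p)==4 else p),(0,255,0)) for p in cappts(.598,-.146,.689).values()]
crop(c["image"],0,560,0,420,1.4,"pics/w10.png",m)
E
```

```text
[ 0.66216115 -0.23059433  0.13813078]
[ 0.58874424 -0.13476726  0.02078704] [ 0.64233021 -0.19979891  0.09149367]
dist mm [-19.8  30.8 -46.6] turn [ 0.024 -0.006  0.003] rows needed 2
0.012 -0.003 0.001 -6.3 1.4 28.9 50; 0.012 -0.003 0.001 -6.3 1.8 28.9 50
```

View pics/w10.png

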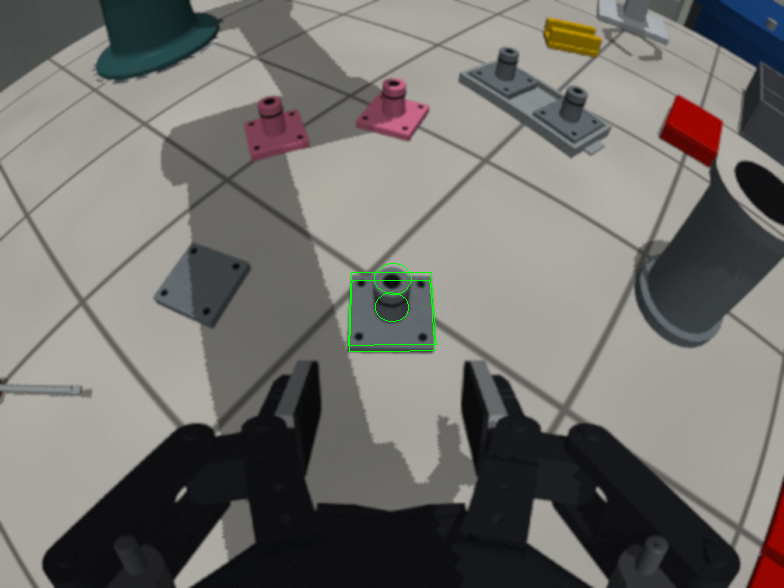

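Emit:
servo_tool --targets "0.012 -0.003 0 -6 1.5 25 50; 0.01 -0.003 0 -5 1.5 25 50; 0 0 0 0 0 5 50; 0 0 0 0 0 0 50"

```text
time: 9.58
tool_pos: [0.632, -0.2035, 0.0502]
tcp_rot: [-0.985, -2.031, -0.465]
wrist_force: [0.5, -0.5, -0.5]
width: 0.588
```

```bash
python3 - <<'E'
from h import *
s=log();print(s["tool_pos"]);d=np.deg2rad
Rt=rot(.689,d(50),2.26);g=np.array([.598,-.146,.033])+Rt.apply([0,0,.019])
plan(g,Rt,50,nmax=12,vmax=30)
s=bot.read_state();c=read_camera("wrist");pickle.dump((s,c),open("pics/w11.pkl","wb"))
m=[(wproj(c,s,dense(p) if len(p)==4 else p),(0,255,0)) for p in cappts(.598,-.146,.689).values()]
crop(c["image"],160,400,120,330,3,"pics/w11.png",m)
E
```

```text
[ 0.63204366 -0.20350883  0.05024223]
dist mm [-43.3  68.7 -29.5] turn [-0.004 -0.053 -0.023] rows needed 3
-0.001 -0.018 -0.008 8.4 3.3 27.4 50; -0.001 -0.018 -0.008 8.9 3.4 27.2 50; -0.001 -0.018 -0.008 9.3 3.4 27 50
```

View pics/w11.png

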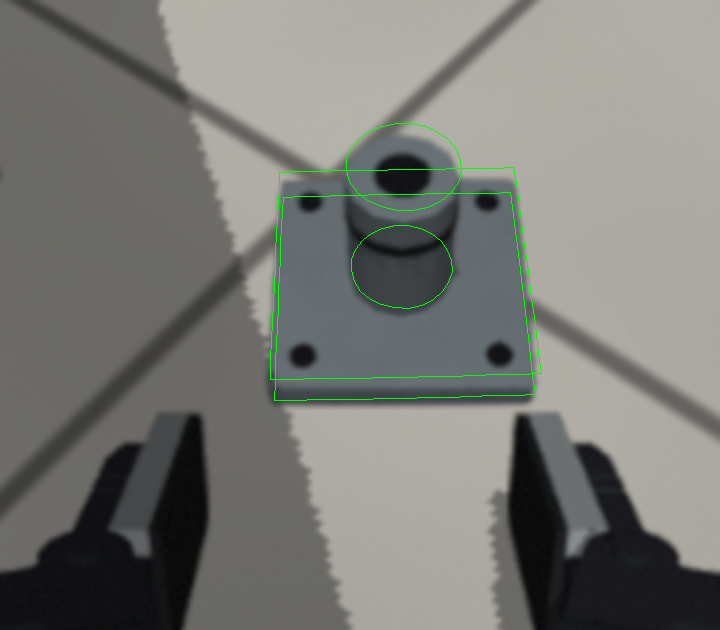

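Emit:
servo_tool --targets "0 -0.025 -0.01 9 3 12 50; 0 -0.02 -0.008 8 3 16 50; 0 -0.01 0 6 2 20 50; 0 0 0 0 0 0 50"

```text
time: 9.97
tool_pos: [0.6101, -0.1608, 0.0469]
tcp_rot: [-0.996, -2.108, -0.454]
wrist_force: [0.2, -0.1, -0.4]
width: 0.586
```

```bash
python3 - <<'E'
from h import *
s=log();print(s["tool_pos"]);d=np.deg2rad
Rt=rot(.689,d(50),2.26);g=np.array([.599,-.1475,.034])+Rt.apply([0,0,.019])
plan(g,Rt,50,nmax=12,vmax=30)
E
```

```text
[ 0.61009372 -0.16081687  0.04691186]
dist mm [-20.3  24.5 -25.1] turn [0.002 0.02  0.   ] rows needed 2
0.001 0.01 0 1 -0.1 20.3 50; 0.001 0.01 0 0.8 -0.1 20.3 50
```

Emit:
servo_tool --targets "0 0.008 0 1 0 13 50; 0 0.008 0 1 0 13 50; 0 0 0 1 0 9 50; 0 0 0 0 0 3 50; 0 0 0 0 0 0 50"

```text
time: 10.38
tool_pos: [0.5981, -0.14, 0.0372]
tcp_rot: [-0.994, -2.119, -0.463]
wrist_force: [0.4, -0.9, 0.3]
width: 0.584
```

```bash
python3 - <<'E'
from h import *
s=log();d=np.deg2rad
Rt=rot(.689,d(50),2.26);g=np.array([.599,-.1475,.034])+Rt.apply([0,0,.019])
plan(g,Rt,50,nmax=12,vmax=30)
s=bot.read_state();c=read_camera("wrist");print(s["tool_pos"])
crop(c["image"],160,400,120,330,3,"pics/w12.png")
E
```

```text
dist mm [ -8.4   3.8 -15.4] turn [0.009 0.027 0.009] rows needed 1
0.009 0.027 0.009 -6 -4.3 16.4 50
[ 0.59814359 -0.14004205  0.03719763]
```

View pics/w12.png

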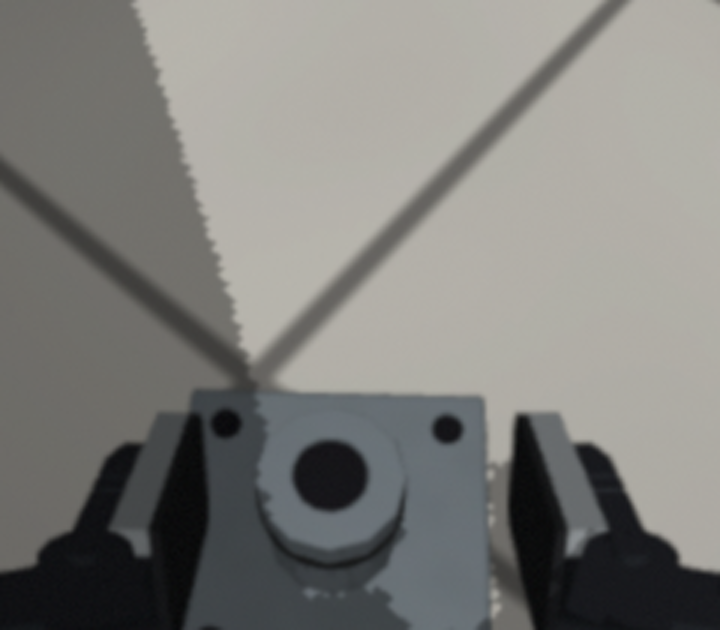

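Emit:
servo_tool --targets "0.004 0.01 0.004 -2 -2 6 50; 0.004 0.01 0.004 -2 -2 6 50; 0 0.005 0 -1 -1 4 50; 0 0 0 0 0 0 50"

```text
time: 10.77
tool_pos: [0.5898, -0.138, 0.0225]
tcp_rot: [-0.988, -2.093, -0.461]
wrist_force: [-0.4, -0.2, -0.0]
width: 0.586
```

```bash
python3 - <<'E'
from h import *
s=log();d=np.deg2rad
Rt=rot(.689,d(50),2.26);g=np.array([.599,-.1475,.034])+Rt.apply([0,0,.019])
plan(g,Rt,50,nmax=12,vmax=30)
s=bot.read_state();c=read_camera("wrist");print(s["tool_pos"])
crop(c["image"],160,400,120,330,3,"pics/w13.png")
E
```

```text
dist mm [-0.   1.8 -0.7] turn [0.002 0.003 0.   ] rows needed 1
0.002 0.003 0 0.3 1.1 1.5 50
[ 0.5897575  -0.13803549  0.02250022]
```

View pics/w13.png

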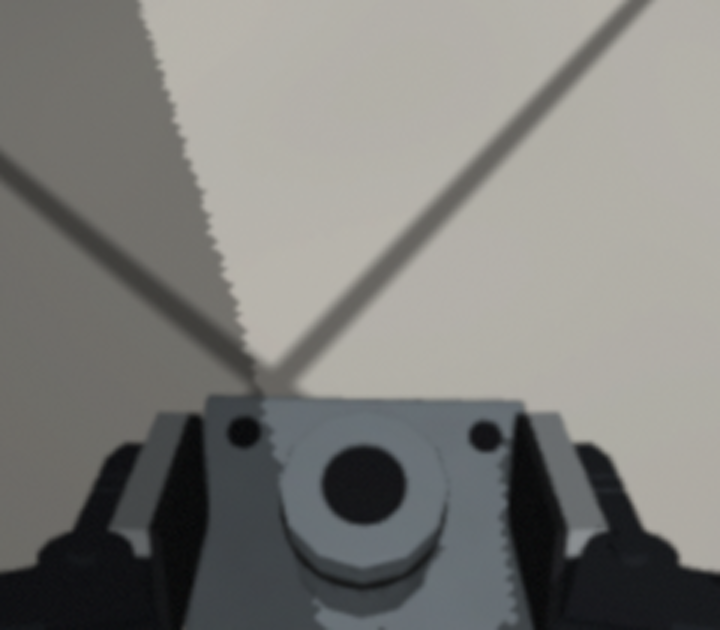

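Emit:
servo_tool --targets "0 0.002 0 0 0.5 1 10; 0 0 0 0 0 0 10; 0 0 0 0 0 0 10; 0 0 0 0 0 0 10; 0 0 0 0 0 0 10" --newtons 60

```text
time: 11.23
tool_pos: [0.5898, -0.1374, 0.0214]
tcp_rot: [-0.988, -2.09, -0.462]
wrist_force: [-0.3, -0.0, -0.9]
width: 0.266
```

```bash
python3 - <<'E'
from h import *
s=log();d=np.deg2rad;print(s["width"],s["tool_pos"],s["wrist_force"],s["q"])
Rt=rot(.689,d(50),2.26)
print("up in tool",Rt.inv().apply([0,0,1]))
Rt2=rot(2.9-np.pi/2,d(50),2.9)
plan(s["tool_pos"]+[0,0,.12],Rt2,10,nmax=16)
E
```

```text
0.26563018769227664 [ 0.58981957 -0.13740197  0.02135083] [-0.34846381 -0.0484806  -0.93251027] [-0.45500217  0.84816752  1.37686717  0.32907332  1.73344289 -1.23076646]
up in tool [ 7.66044427e-01 -1.56022726e-04 -6.42787610e-01]
dist mm [  0.   0. 120.] turn [ 0.492 -0.    -0.412] rows needed 5
0.098 -0 -0.082 18.4 0 -15.4 10; 0.098 -0 -0.082 18.4 0 -15.4 10; 0.098 -0 -0.082 18.4 0 -15.4 10; 0.098 -0 -0.082 18.4 0 -15.4 10; 0.098 -0 -0.082 18.4 0 -15.4 10
```

Emit:
servo_tool --targets "0 0 0 10 0 -8 10; 0 0 0 18 0 -15 10; 0 0 0 23 0 -19 10; 0.09 0 -0.075 20 0 -17 10; 0.1 0 -0.085 15 0 -13 10; 0.1 0 -0.085 8 0 -7 10; 0.1 0 -0.085 4 0 -3 10; 0.1 0 -0.085 0 0 0 10"

```text
time: 11.9
tool_pos: [0.5869, -0.1433, 0.1585]
tcp_rot: [-0.298, -2.252, -0.142]
wrist_force: [-0.0, -0.8, -2.5]
width: 0.264
```

```bash
python3 - <<'E'
from h import *
s=log();d=np.deg2rad;print(s["width"],s["tool_pos"],s["wrist_force"],s["q"])
Rt2=rot(2.9-np.pi/2,d(50),2.9)
plan([.584,-.143,.138],Rt2,10,nmax=16)
c=read_camera("wrist");crop(c["image"],0,560,0,420,1.2,"pics/w14.png")
E
```

```text
0.2638998532982128 [ 0.58685372 -0.14328757  0.15848331] [-0.00788001 -0.84152712 -2.51368772] [-0.27626945  0.77015248  1.23146865 -0.00852898  2.0140732  -1.58354378]
dist mm [ -2.9   0.3 -20.5] turn [ 0.019 -0.001 -0.013] rows needed 1
0.019 -0.001 -0.013 -13.9 -0.5 15.3 10
```

View pics/w14.png

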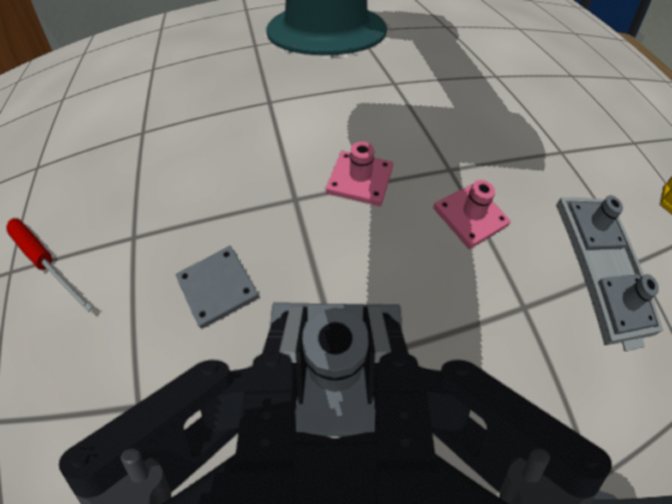

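Emit:
servo_tool --targets "0.01 0 0.12 0 0 0 10; 0 0 0.12 0 0 0 10; 0 0 0.12 0 0 0 10; 0 0 0.12 0 0 0 10; 0 0 0.12 0 0 0 10; 0 0 0.12 0 0 0 10; 0 0 0.12 0 0 0 10; 0 0 0.12 0 0 0 10"

```text
time: 12.62
tool_pos: [0.5885, -0.1343, 0.1612]
tcp_rot: [-1.348, -1.866, 0.383]
wrist_force: [0.7, -0.5, -2.8]
width: 0.264
```

Emit:
servo_tool --targets "0 0 0.12 0 0 0 10; 0 0 0.12 0 0 0 10; 0 0 0.12 0 0 0 10; 0 0 0.12 0 0 0 10; 0 0 0.12 0 0 0 10; 0 0 0.12 0 0 0 10; 0 0 0.12 0 0 0 10; 0 0 0.12 0 0 0 10"

```text
time: 13.28
tool_pos: [0.5861, -0.1344, 0.162]
tcp_rot: [-2.2, -1.037, 0.845]
wrist_force: [0.1, -0.4, -2.3]
width: 0.259
```

Emit:
servo_tool --targets "0 0 0.12 0 0 0 10; 0 0 0.12 0 0 0 10; 0 0 0.12 0 0 0 10; 0 0 0.12 0 0 0 10; 0 0 0.12 0 0 0 10; 0 0 0.12 0 0 0 10; 0 0 0.1 0 0 0 10; 0 0 0 0 0 0 10"

```text
time: 13.95
tool_pos: [0.5839, -0.1349, 0.1629]
tcp_rot: [-2.634, -0.011, 1.163]
wrist_force: [-0.4, 0.6, -1.6]
width: 0.262
```

```bash
python3 - <<'E'
from h import *
s=log();d=np.deg2rad;print(s["width"],s["tool_pos"],s["wrist_force"],s["q"])
Rt2=rot(2.9+np.pi/2,d(50),2.9)
plan([.584,-.143,.05],Rt2,10,nmax=16)
c=read_camera("wrist");crop(c["image"],0,560,0,420,1,"pics/w15.png")
c=read_camera("scene");crop(c["image"],160,460,80,300,2.5,"pics/s15.png")
E
```

```text
0.2621781573979889 [ 0.58389691 -0.13491337  0.16292701] [-0.38933044  0.64317497 -1.61324853] [-0.28170139  0.75330286  1.24895436  0.02484316  2.00869756  1.28060751]
dist mm [ 1.000e-01 -8.100e+00 -1.129e+02] turn [-0.052 -0.011  0.275] rows needed 3
-0.017 -0.004 0.092 27 11.6 23.6 10; -0.017 -0.004 0.092 28.1 8.7 23.7 10; -0.017 -0.004 0.092 28.8 5.7 23.7 10
```

View pics/s15.png

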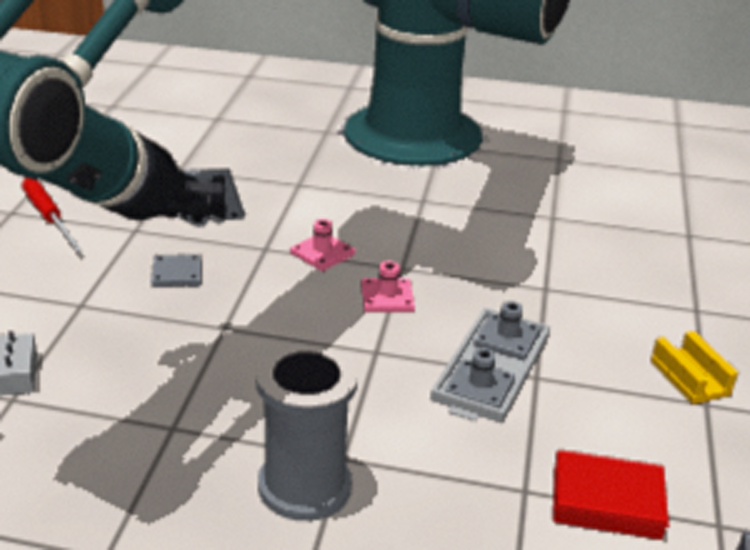

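View pics/w15.png

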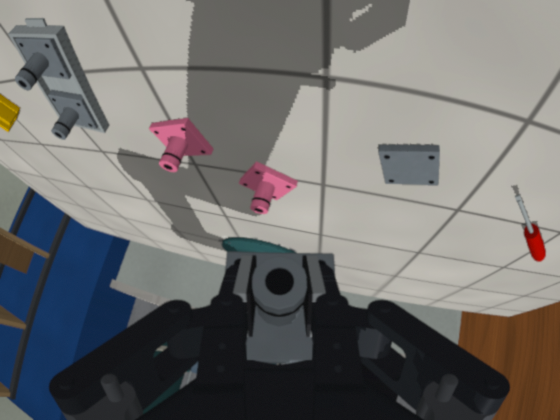

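Emit:
servo_tool --targets "-0.015 -0.003 0.09 10 6 8 10; -0.015 -0.003 0.09 20 4 17 10; -0.015 -0.003 0.09 23 2 19 10; 0 0 0.015 20 0 16 10; 0 0 0.01 8 0 7 10; 0 0 0 0 0 0 10"

```text
time: 14.55
tool_pos: [0.5881, -0.1377, 0.0565]
tcp_rot: [-2.74, 0.363, 1.262]
wrist_force: [-0.8, 0.0, -0.9]
width: 0.262
```

```bash
python3 - <<'E'
from h import *
s=log();d=np.deg2rad;print(s["width"],s["tool_pos"],s["wrist_force"],s["q"])
Rt2=rot(2.9+np.pi/2,d(50),2.9)
plan([.584,-.143,.0145],Rt2,10,nmax=16)
E
```

```text
0.2615330378170435 [ 0.58805722 -0.13765418  0.05652021] [-0.82838317  0.04729389 -0.94452641] [-0.26634372  0.86214082  1.26922305 -0.00879611  1.87235535  1.56929019]
dist mm [ -4.1  -5.3 -42. ] turn [-0.01  -0.01  -0.017] rows needed 2
-0.005 -0.005 -0.009 15.1 3 14.7 10; -0.005 -0.005 -0.009 15.2 3 14.6 10
```

Emit:
servo_tool --targets "-0.004 -0.005 -0.008 7 0 6 10; -0.004 -0.005 -0.008 8 0 7 10; 0 0 0 7 0 6 10; 0 0 0 3 0 2.5 10; 0 0 0 0 0 0 10"

```text
time: 14.97
tool_pos: [0.5891, -0.1383, 0.024]
tcp_rot: [-2.737, 0.328, 1.271]
wrist_force: [-0.2, -0.1, -1.2]
width: 0.263
```

```bash
python3 - <<'E'
from h import *
s=log();d=np.deg2rad;print(s["width"],s["tool_pos"],s["wrist_force"])
Rt2=rot(2.9+np.pi/2,d(50),2.9)
plan([s["tool_pos"][0],s["tool_pos"][1],.0145],Rt2,10,nmax=16)
c=read_camera("scene");crop(c["image"],160,360,120,300,4,"pics/s16.png")
E
```

```text
0.2629778579693056 [ 0.58914504 -0.13831296  0.02397791] [-0.19370046 -0.08700566 -1.24481704]
dist mm [ 0.   0.  -9.5] turn [-0.003 -0.003  0.004] rows needed 1
-0.003 -0.003 0.004 7.2 0.1 6.1 10
```

View pics/s16.png

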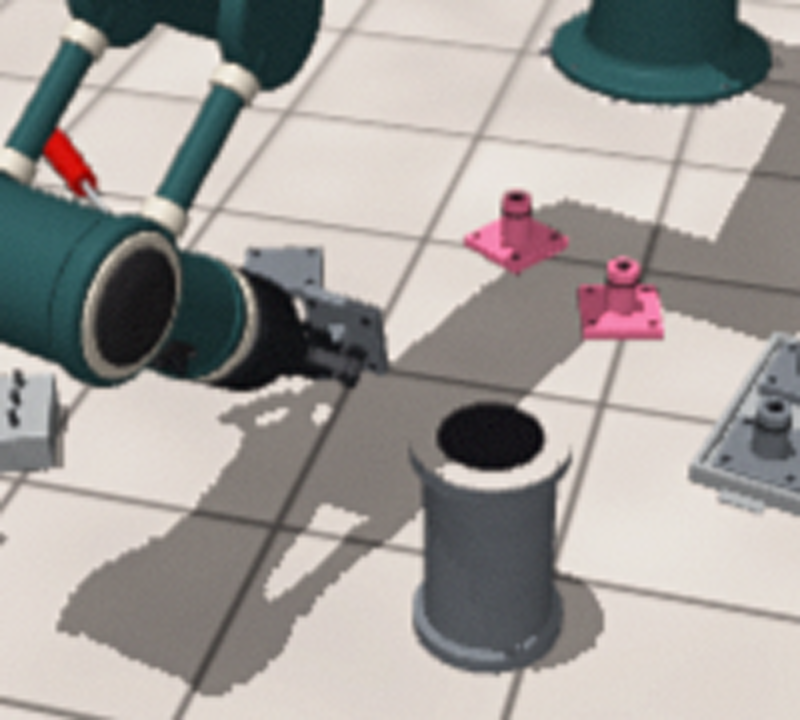

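Good posture, wrist clear. Lower the last ~9 mm gently.

Emit:
servo_tool --targets "0 0 0 3 0 2.5 10; 0 0 0 3 0 2.5 10; 0 0 0 1 0 0.8 10; 0 0 0 0 0 0 10"

```text
time: 15.35
tool_pos: [0.5907, -0.1388, 0.0166]
tcp_rot: [-2.74, 0.328, 1.266]
wrist_force: [-0.1, 0.5, -1.2]
width: 0.26
```

Emit:
servo_tool --targets "0 0 0 1.5 0 1.2 10; 0 0 0 1 0 0.8 10; 0 0 0 0 0 0 10"

```text
time: 15.6
tool_pos: [0.5912, -0.1389, 0.0142]
tcp_rot: [-2.74, 0.328, 1.265]
wrist_force: [0.0, 0.4, -1.7]
width: 0.266
```

Emit:
servo_tool --targets "0 0 0 1 0 0.8 10; 0 0 0 0.6 0 0.5 10; 0 0 0 0 0 0 10"

```text
time: 15.85
tool_pos: [0.5914, -0.1389, 0.0141]
tcp_rot: [-2.739, 0.328, 1.266]
wrist_force: [-0.8, -0.0, -1.8]
width: 0.259
```

Emit:
servo_tool --targets "0 0 0 0 0 0 32; 0 0 0 0 0 0 40; 0 0 0 0 0 0 50; 0 0 0 0 0 0 50; 0 0 0 0 0 0 50"

```text
time: 16.27
tool_pos: [0.5916, -0.139, 0.0139]
tcp_rot: [-2.74, 0.328, 1.265]
wrist_force: [-0.7, 1.0, 0.4]
width: 0.583
```

```bash
python3 - <<'E'
from h import *
s=log();print(s["width"],s["tool_pos"],s["wrist_force"])
c=read_camera("wrist");crop(c["image"],0,560,0,420,1.3,"pics/w17.png")
c=read_camera("scene");crop(c["image"],160,360,120,300,4,"pics/s17.png")
E
```

```text
0.5826940699800429 [ 0.59156488 -0.13895844  0.01392998] [-0.67181411  0.96800292  0.36780341]
```

View pics/s17.png

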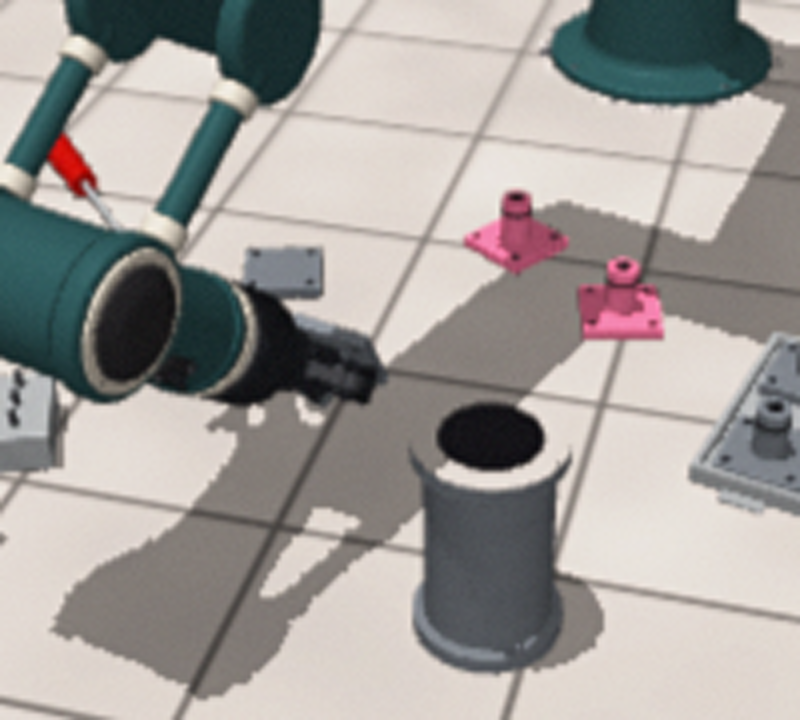

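View pics/w17.png

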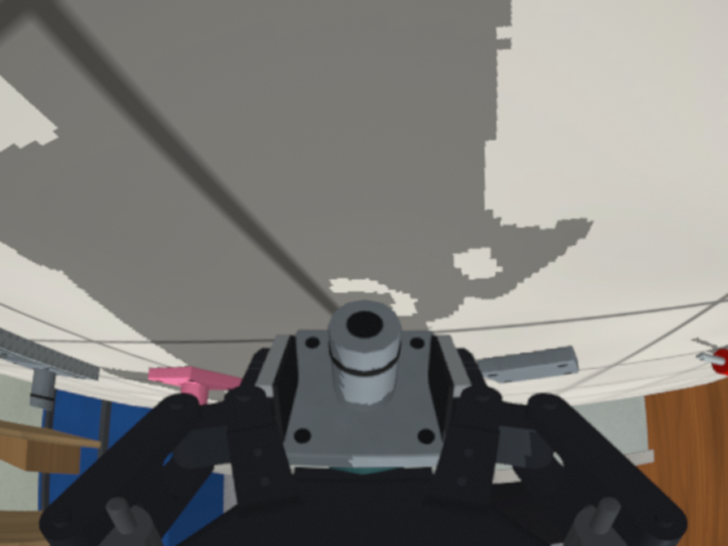

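Emit:
servo_tool --targets "0 0 0 0 0 -8 55; 0 0 0 0 0 -15 55; 0 0 0 0 0 -25 55; 0 0 0 0 0 -30 55; 0 0 0 0 0 -30 55; 0 0 0 -10 0 -30 55; 0 0 0 -10 0 -20 55; 0 0 0 0 0 0 55"

```text
time: 17.03
tool_pos: [0.6984, -0.1658, 0.1354]
tcp_rot: [-2.734, 0.328, 1.276]
wrist_force: [0.3, 0.2, 0.8]
width: 0.645
```

```bash
python3 - <<'E'
from h import *
s=log();print(s["width"],s["tool_pos"],s["wrist_force"],s["q"])
s=bot.read_state();c=read_camera("wrist");pickle.dump((s,c),open("pics/w18.pkl","wb"));crop(c["image"],0,560,0,420,1.4,"pics/w18.png")
c=read_camera("top");pickle.dump(c,open("pics/t18.pkl","wb"));crop(c["image"],180,380,190,310,4,"pics/t18.png")
E
```

```text
0.6450982147428966 [ 0.6984176  -0.16579836  0.13538875] [0.25353095 0.23413174 0.81929521] [-0.26182367  1.03322693  0.81333547 -0.014856    2.16919731  1.54483032]
```

View pics/w18.png

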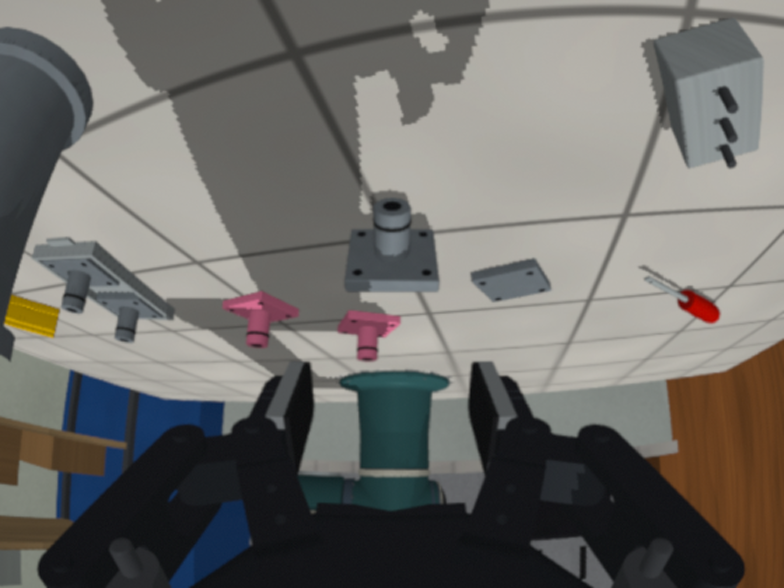

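View pics/t18.png

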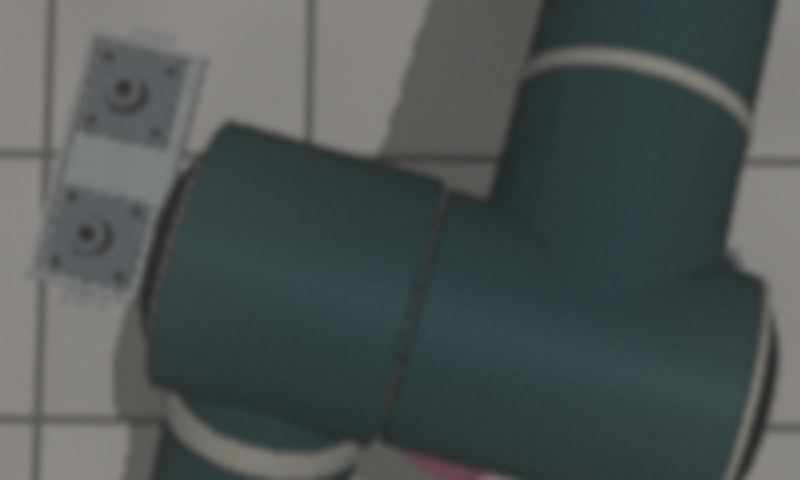

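```bash
cat >> h.py <<'E'
def sidecap(x,y,az,tilt=np.deg2rad(27)):
    """(x,y)= flange flat-face centre; boss toward az, tilted down"""
    c,s=np.cos(tilt),np.sin(tilt);e=np.array([np.cos(az),np.sin(az),0]);k=np.array([0,0,1.])
    u=e*c-k*s;v=e*s+k*c;w=np.cross(k,e);O=np.array([x,y,.010*s+.030*c])
    q=[(30,30),(-30,30),(-30,-30),(30,-30)]
    f=lambda a:np.array([O+u*a+w*i*1e-3+v*j*1e-3 for i,j in q])
    t=np.linspace(0,2*np.pi,24,endpoint=False)
    g=lambda a:np.array([O+u*a+.012*(w*np.cos(b)+v*np.sin(b)) for b in t])
    return O,u,v,w,dict(flat=f(0),face=f(.01),b0=g(.01),b1=g(.046))
E
python3 - <<'E'
from h import *
from scipy.optimize import least_squares
s,c=pickle.load(open("pics/w18.pkl","rb"))
obs=np.array([(351,231),(432,232),(438,283),(347,283)])/1.4
be=np.array([392,206])/1.4
best=None
for k in range(4):
  for rev in(0,1):
    o=np.roll(obs[::-1] if rev else obs,k,0)
    f=lambda a:np.r_[(wproj(c,s,sidecap(*a)[4]["face"])-o).ravel(),wproj(c,s,sidecap(*a)[4]["b1"]).mean(0)-be]
    r=least_squares(f,[.56,-.135,-.24])
    if best is None or r.cost<best.cost:best=r
print(best.x,best.fun.round(1))
x=best.x;O,u,v,w,pts=sidecap(*x);print("flange mid",O+u*.005)
m=[(wproj(c,s,p),(0,255,0)) for p in pts.values()]
crop(c["image"],220,340,120,220,6,"pics/w18b.png",m)
E
```

```text
[ 0.57675766 -0.13629713 -0.24761966] [-1.9 -0.5  1.   0.1  0.5 -0.9  0.  -0.7  0.4  2.2]
flange mid [ 0.5810768  -0.13738905  0.02900015]
```

View pics/w18b.png

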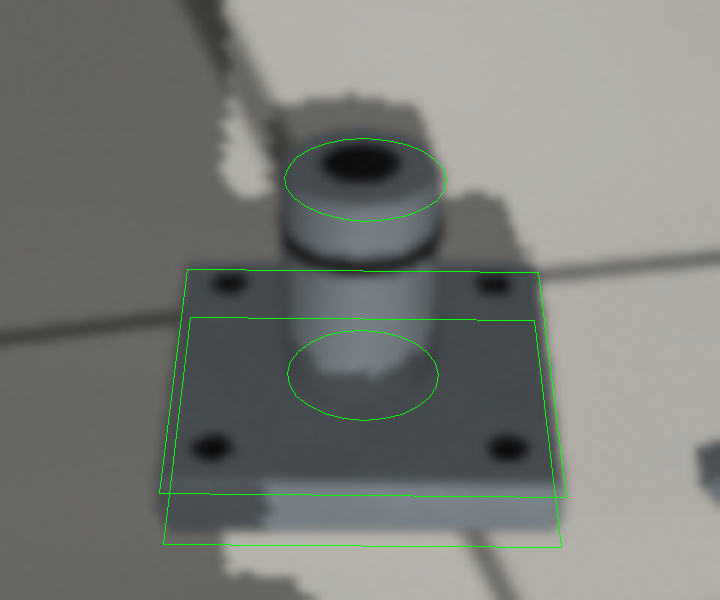

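```bash
python3 - <<'E'
from h import *
from kin import ik
d=np.deg2rad;p=np.load("p.npy");s=bot.read_state()
az=-.2476;Rt=rot(az+np.pi+np.pi/2,d(25),az);gp=np.array([.581,-.1375,.029]);tcp=gp+Rt.apply([0,0,.019]);pre=tcp-Rt.apply([0,0,.13])
q=s["q"]
for a in(pre,tcp):
    q,e=ik(p,a,Rt,q);print(a.round(3),q.round(2),e)
plan(pre,Rt,84,nmax=20,wmax=.115)
E
```

```text
[ 0.536 -0.126  0.13 ] [-0.29 -0.13  2.29  0.03  0.55  1.51] 1.3964523981613294e-14
[ 0.589 -0.139  0.012] [-0.28  0.17  2.26  0.05  0.28  1.49] 4.440892098500626e-14
dist mm [-160.9   39.3   -2. ] turn [-0.005  1.315  0.008] rows needed 12
-0 0.11 0.001 -8.7 0 10.7 84; -0 0.11 0.001 -9.8 0 9.7 84; -0 0.11 0.001 -10.8 0 8.6 84; -0 0.11 0.001 -11.7 0.1 7.3 84; -0 0.11 0.001 -12.4 0.1 6 84; -0 0.11 0.001 -13 0.1 4.6 84; -0 0.11 0.001 -13.4 0.1 3.2 84; -0 0.11 0.001 -13.7 0.1 1.7 84; -0 0.11 0.001 -13.8 0.1 0.1 84; -0 0.11 0.001 -13.7 0.1 -1.4 84; -0 0.11 0.001 -13.5 0.1 -2.9 84; -0 0.11 0.001 -13.1 0.2 -4.3 84
```

Emit:
servo_tool --targets "0 0.11 0 -20 0 0 84; 0 0.11 0 -22 0 0 84; 0 0.11 0 -22 0 0 84; 0 0.11 0 -20 0 2 84; 0 0.11 0 -16 0 5 84; 0 0.11 0 -15 0 5 84; 0 0.11 0 -14 0 5 84; 0 0.11 0 -14 0 5 84"

```text
time: 17.8
tool_pos: [0.555, -0.1304, 0.1214]
tcp_rot: [-3.105, 0.377, 0.069]
wrist_force: [-0.4, -0.6, 1.2]
width: 0.989
```

```bash
python3 - <<'E'
from h import *
d=np.deg2rad;s=log();print(s["tool_pos"],s["q"])
az=-.2476;Rt=rot(az+np.pi+np.pi/2,d(25),az);gp=np.array([.581,-.1375,.029]);tcp=gp+Rt.apply([0,0,.019]);pre=tcp-Rt.apply([0,0,.12])
plan(pre,Rt,84,nmax=20,wmax=.115)
E
```

```text
[ 0.55503048 -0.13035074  0.12141183] [-0.27807558  0.18969088  1.90788647  0.00686474  1.08944094  1.53131397]
dist mm [-15.4   3.3  -0.9] turn [-0.009  0.482  0.004] rows needed 5
-0.002 0.096 0.001 -3.1 0.1 0.3 84; -0.002 0.096 0.001 -3.2 0.1 0 84; -0.002 0.096 0.001 -3.1 0.1 -0.3 84; -0.002 0.096 0.001 -3.1 0.1 -0.6 84; -0.002 0.096 0.001 -3 0.1 -0.9 84
```

Emit:
servo_tool --targets "0 0.1 0 -3 0 -3 84; 0 0.1 0 -3 0 -3 84; 0 0.1 0 -3 0 -3 84; 0 0.1 0 -3 0 -3 84; 0 0.08 0 -3 0 0 84; 0 0.02 0 0 0 0 84; 0 0 0 0 0 0 84"

```text
time: 18.38
tool_pos: [0.5104, -0.1182, 0.1115]
tcp_rot: [2.994, -0.368, 0.694]
wrist_force: [-0.5, 0.4, 0.4]
width: 0.98
```

```bash
python3 - <<'E'
from h import *
d=np.deg2rad;s=log();print(s["tool_pos"],s["q"])
az=-.2476;Rt=rot(az+np.pi+np.pi/2,d(25),az);gp=np.array([.581,-.1375,.029]);tcp=gp+Rt.apply([0,0,.019])
plan(tcp-Rt.apply([0,0,.06]),Rt,84,nmax=20,wmax=.115)
s=bot.read_state();c=read_camera("wrist");pickle.dump((s,c),open("pics/w19.pkl","wb"))
m=[(wproj(c,s,p),(0,255,0)) for p in sidecap(.5768,-.1363,az)[4].values()]
crop(c["image"],0,560,0,420,1.4,"pics/w19.png",m)
E
```

```text
[ 0.51042677 -0.11819806  0.11148027] [-0.29536974 -0.17283417  2.36845684  0.06447861  0.4929751   1.47046484]
dist mm [ 53.8 -15.1 -45.3] turn [-0.01  -0.018  0.001] rows needed 2
-0.005 -0.009 0 15.1 1 32.6 84; -0.005 -0.009 0 15.4 0.9 32.5 84
```

View pics/w19.png

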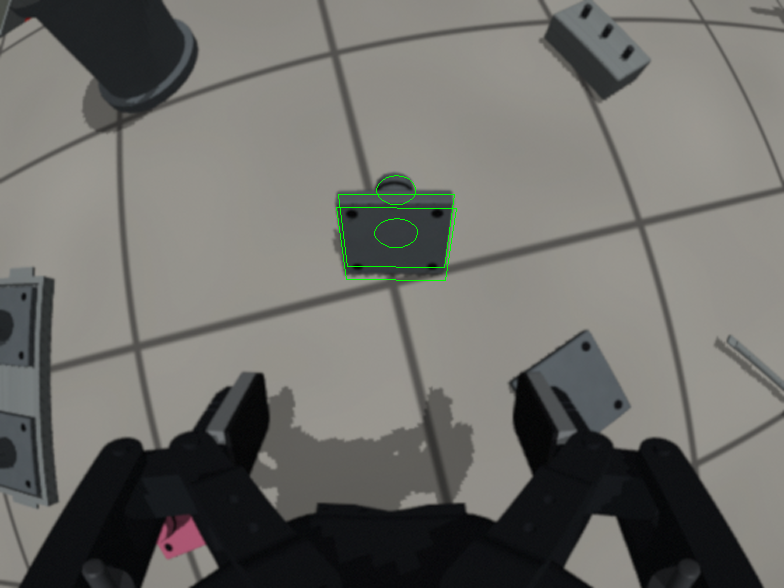

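Emit:
servo_tool --targets "0 -0.008 0 12 0.8 22 84; 0 -0.008 0 15 0.8 25 84; 0 0 0 8 0.5 15 84; 0 0 0 0 0 0 84; 0 0 0 0 0 0 84"

```text
time: 18.85
tool_pos: [0.5657, -0.1335, 0.0652]
tcp_rot: [3.006, -0.369, 0.656]
wrist_force: [-0.5, 0.1, -0.3]
width: 0.981
```

```bash
python3 - <<'E'
from h import *
d=np.deg2rad;s=log()
az=-.2476;Rt=rot(az+np.pi+np.pi/2,d(25),az);gp=np.array([.583,-.138,.029]);tcp=gp+Rt.apply([0,0,.023])
plan(tcp,Rt,84,nmax=20,vmax=25)
s=bot.read_state();c=read_camera("wrist");print(s["tool_pos"])
m=[(wproj(c,s,p),(0,255,0)) for p in sidecap(.5787,-.1368,az)[4].values()]
crop(c["image"],160,400,80,300,3,"pics/w20.png",m)
E
```

```text
dist mm [ 26.7  -6.9 -57. ] turn [-0.01   0.008  0.001] rows needed 3
-0.003 0.003 0 0.5 0.2 21.1 84; -0.003 0.003 0 0.4 0.2 21.1 84; -0.003 0.003 0 0.4 0.1 21.1 84
[ 0.56568491 -0.13350411  0.0651532 ]
```

View pics/w20.png

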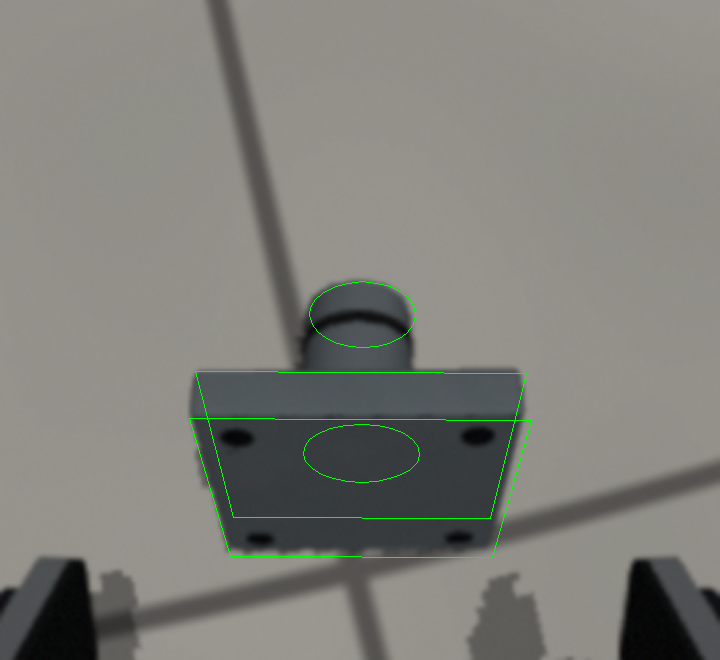

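Emit:
servo_tool --targets "0 0.003 0 0.3 0 15 84; 0 0.003 0 0.3 0 18 84; 0 0 0 0.3 0 16 84; 0 0 0 0 0 9 84; 0 0 0 0 0 2 84; 0 0 0 0 0 0 84"

```text
time: 19.4
tool_pos: [0.5909, -0.139, 0.0125]
tcp_rot: [3.002, -0.368, 0.667]
wrist_force: [0.2, -0.0, -0.1]
width: 0.982
```

```bash
python3 - <<'E'
from h import *
d=np.deg2rad;s=log()
az=-.2476;Rt=rot(az+np.pi+np.pi/2,d(25),az);gp=np.array([.583,-.138,.029]);tcp=gp+Rt.apply([0,0,.023])
plan(tcp,Rt,84,nmax=20,vmax=25)
s=bot.read_state();c=read_camera("wrist");print(s["tool_pos"],s["wrist_force"])
crop(c["image"],130,430,150,400,2.6,"pics/w21.png")
E
```

```text
dist mm [ 1.5 -1.4 -4.4] turn [-0.01  -0.     0.001] rows needed 1
-0.01 -0 0.001 -0.2 1 4.7 84
[ 0.5909289  -0.13899202  0.01254918] [ 0.22024745 -0.03897606 -0.08199436]
```

View pics/w21.png

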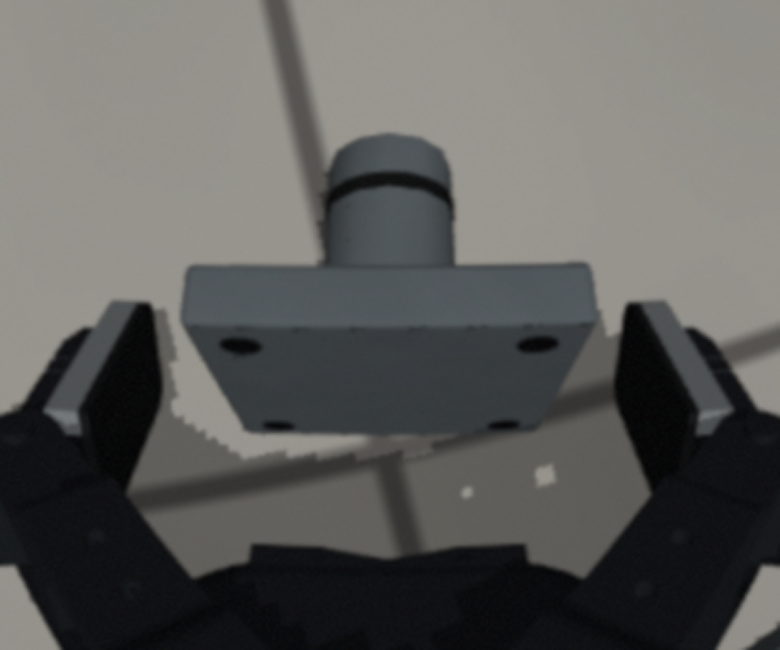

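Emit:
servo_tool --targets "-0.008 0 0 0 0.5 2.5 84; 0 0 0 0 0.5 2 84; 0 0 0 0 0 0 84; 0 0 0 0 0 0 50; 0 0 0 0 0 0 50; 0 0 0 0 0 0 50; 0 0 0 0 0 0 50" --newtons 60

```text
time: 20.03
tool_pos: [0.5935, -0.1408, 0.0135]
tcp_rot: [2.992, -0.369, 0.673]
wrist_force: [-0.1, -0.6, -2.0]
width: 0.692
```

```bash
python3 - <<'E'
from h import *
s=log()
s=bot.read_state();c=read_camera("wrist");print(s["tool_pos"],s["wrist_force"],s["width"]*85.4)
crop(c["image"],130,430,150,400,2.6,"pics/w22.png")
E
```

```text
[ 0.59345063 -0.14079717  0.01348304] [-0.10286862 -0.63759858 -1.99002337] 59.114431537517106
```

View pics/w22.png

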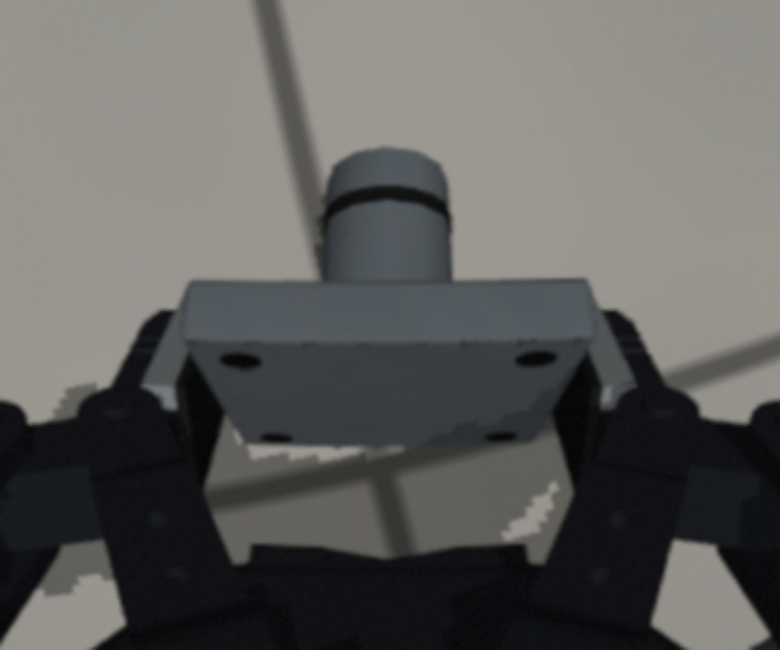

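```bash
python3 - <<'E'
from h import *
from scipy.optimize import least_squares
s=bot.read_state();c=read_camera("wrist");pickle.dump((s,c),open("pics/w22.pkl","wb"))
obs=np.array([(190,282),(587,280),(184,341),(596,339),(243,444),(533,441)])/2.6+[130,150]
be=None
Rt=R.from_rotvec(s["tcp_rot"]);T=c["T_tool_cam"]
def pts(a):  # a: tool x,y,z of flat-face centre (m), pitch b: boss axis in tool xz: u=(sin... )
    x,y,z,b,g=a;u=np.array([np.cos(b),0,np.sin(b)]);v=np.array([np.sin(b),0,-np.cos(b)]);w=np.array([0,1,0])
    Q=R.from_rotvec(u*0+v*g);u=Q.apply(u);w=Q.apply(w)
    O=np.array([x,y,z]);f=lambda i,j,k:O+u*i+w*j+v*k
    return np.array([f(.01,-.03,.03),f(.01,.03,.03),f(0,-.03,.03),f(0,.03,.03),f(0,-.03,-.03),f(0,.03,-.03)]),u,v,w
# expected
O,u,v,w,_=sidecap(.5787,-.1368,-.2476)
ut=Rt.inv().apply(u);Ot=Rt.inv().apply(O-s["tool_pos"]);print("pred",ut.round(3),(Ot*1e3).round(1),np.arctan2(ut[2],ut[0]))
def f(a):
    P=pts(a)[0];return (wproj(c,s,s["tool_pos"]+Rt.apply(P))-obs).ravel()
a0=[*Ot,np.arctan2(ut[2],ut[0]),0]
print(f(a0).round(1).reshape(-1,2).tolist())
r=least_squares(f,a0);print(r.x.round(4),r.fun.round(1),"pitch deg",np.rad2deg(r.x[3]))
az=-.2476
print("lean",np.rad2deg(np.arccos(-Rt.apply([0,0,1])[2])),"up in tool",Rt.inv().apply([0,0,1]).round(3))
np.save("capfit.npy",r.x)
E
```

```text
pred [0.611 0.003 0.791] [ -6.1  -0.3 -22.7] 0.9132475963643324
[[-3.5, 0.6], [1.4, 1.5], [-4.1, 2.2], [0.8, 3.2], [-1.2, 2.8], [-0.2, 4.1]]
[-7.100e-03  3.000e-04 -1.880e-02  9.041e-01  7.200e-03] [-0.1 -0.5  0.3 -0.6 -0.3  0.6 -0.3  0.3  1.  -0.1 -0.4  0.3] pitch deg 51.80314437885556
lean 25.325407296776312 up in tool [ 0.428 -0.001 -0.904]
```

Emit:
servo_tool --targets "0 0 0 5 0 -10 50; 0 0 0 9 0 -18 50; 0 0 0 13 0 -28 50; 0 0 0 16 0 -34 50; 0 0 0 16 0 -34 50; 0 0 0 16 0 -34 50; 0 0 0 5 0 -10 50; 0 0 0 0 0 0 50"

```text
time: 20.8
tool_pos: [0.5867, -0.139, 0.1975]
tcp_rot: [3.003, -0.371, 0.64]
wrist_force: [0.2, -0.0, -2.9]
width: 0.689
```

```bash
cat > tgt.py <<'E'
from h import *
cf=np.load("capfit.npy");b=cf[3];az=np.pi-.221
C=np.array([.5537,.1765,.051])
RT=rot(az+np.pi/2,np.pi/2-b,az)
def tcp(dz=0.,C=C):return C+[0,0,dz]-RT.apply(cf[:3])
E
python3 - <<'E'
from tgt import *
from kin import ik
s=log();print(s["tool_pos"],s["wrist_force"],s["width"]*85.4)
print("u world",RT.apply([np.cos(b),0,np.sin(b)]).round(3))
p=np.load("p.npy");q=s["q"]
for dz in(.14,0):
    q,e=ik(p,tcp(dz),RT,q);print(tcp(dz).round(4),q.round(2),round(e,4))
plan(tcp(.14),RT,50,nmax=16,wmax=.11,vmax=32)
c=read_camera("wrist");crop(c["image"],0,560,0,420,1,"pics/w23.png")
E
```

```text
[ 0.58674129 -0.13902006  0.1975317 ] [ 1.52105898e-01 -3.30055291e-04 -2.88051755e+00] 58.84778235128404
u world [-0. -0. -1.]
[0.5479 0.1781 0.1718] [0.14 0.53 1.49 0.22 1.75 1.9 ] 0.0
[0.5479 0.1781 0.0318] [0.14 0.68 1.55 0.22 1.55 1.85] 0.0
dist mm [-38.9 317.1 -25.7] turn [-0.006 -1.087 -0.025] rows needed 11
-0.001 -0.099 -0.002 -10.5 -27.1 -2.1 50; -0.001 -0.099 -0.002 -10.6 -27.1 -1 50; -0.001 -0.099 -0.002 -10.6 -27.1 -0 50; -0.001 -0.099 -0.002 -10.5 -27.2 1 50; -0.001 -0.099 -0.002 -10.3 -27.2 2 50; -0.001 -0.099 -0.002 -10 -27.2 3 50; -0.001 -0.099 -0.002 -9.6 -27.2 3.9 50; -0.001 -0.099 -0.002 -9.1 -27.3 4.8 50; -0.001 -0.099 -0.002 -8.5 -27.3 5.7 50; -0.001 -0.099 -0.002 -7.9 -27.3 6.5 50; -0.001 -0.099 -0.002 -7.1 -27.3 7.2 50
```

View pics/w23.png

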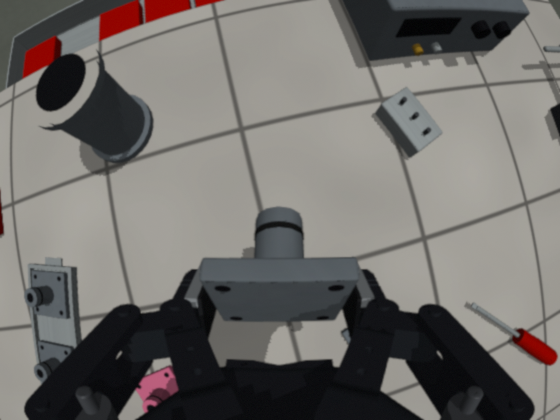

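Emit:
servo_tool --targets "0 0 0 -8 -38 -4 50; 0 0 0 -8 -38 -4 50; 0 0 0 -8 -38 -4 50; 0 -0.06 0 -8 -38 -4 50; 0 -0.1 0 -10 -38 -2 50; 0 -0.1 0 -10 -35 0 50; 0 -0.1 0 -10 -30 0 50; 0 -0.1 0 -8 -25 0 50"

```text
time: 21.52
tool_pos: [0.5687, 0.1552, 0.1725]
tcp_rot: [-3.112, 0.401, 0.131]
wrist_force: [0.5, -0.3, -1.0]
width: 0.689
```

```bash
python3 - <<'E'
from tgt import *
s=log();print(s["tool_pos"],s["wrist_force"],s["width"]*85.4)
plan(tcp(.12),RT,50,nmax=16,wmax=.11,vmax=32)
E
```

```text
[0.56867982 0.15516004 0.17252739] [ 0.49900336 -0.31193131 -1.03800085] 58.832373847552184
dist mm [-20.8  22.9 -20.7] turn [-0.004 -0.584 -0.036] rows needed 6
-0.001 -0.097 -0.006 -4 -2.8 3.8 50; -0.001 -0.097 -0.006 -3.6 -2.9 4.1 50; -0.001 -0.097 -0.006 -3.2 -2.9 4.5 50; -0.001 -0.097 -0.006 -2.7 -2.9 4.8 50; -0.001 -0.097 -0.006 -2.2 -2.9 5 50; -0.001 -0.097 -0.006 -1.7 -3 5.2 50
```

Emit:
servo_tool --targets "0 -0.1 -0.006 -4 -3 0 50; 0 -0.1 -0.006 -4 -3 0 50; 0 -0.1 -0.006 -3 -3 2 50; 0 -0.1 -0.006 -3 -3 2 50; 0 -0.1 -0.006 -2 -2 2 50; 0 -0.07 -0.006 -2 -2 2 50; 0 0 0 0 0 0 50; 0 0 0 0 0 0 50"

```text
time: 22.18
tool_pos: [0.5459, 0.1835, 0.1463]
tcp_rot: [-2.864, 0.308, 1.06]
wrist_force: [-0.7, -0.1, -2.0]
width: 0.69
```

```bash
python3 - <<'E'
from tgt import *
s=log();print(s["tool_pos"],s["wrist_force"],s["width"]*85.4)
plan(tcp(.06),RT,50,nmax=16,wmax=.11,vmax=32)
s=bot.read_state();c=read_camera("wrist");crop(c["image"],0,560,0,420,1.3,"pics/w24.png")
c=read_camera("scene");crop(c["image"],260,460,120,300,4,"pics/s24.png")
E
```

```text
[0.54591245 0.18346314 0.14633909] [-0.68980555 -0.10539399 -1.99764754] 58.93871353601072
dist mm [  2.   -5.4 -54.5] turn [0.006 0.042 0.004] rows needed 2
0.003 0.021 0.002 18.9 2.4 19.7 50; 0.003 0.021 0.002 18.5 2.4 20.1 50
```

View pics/w24.png

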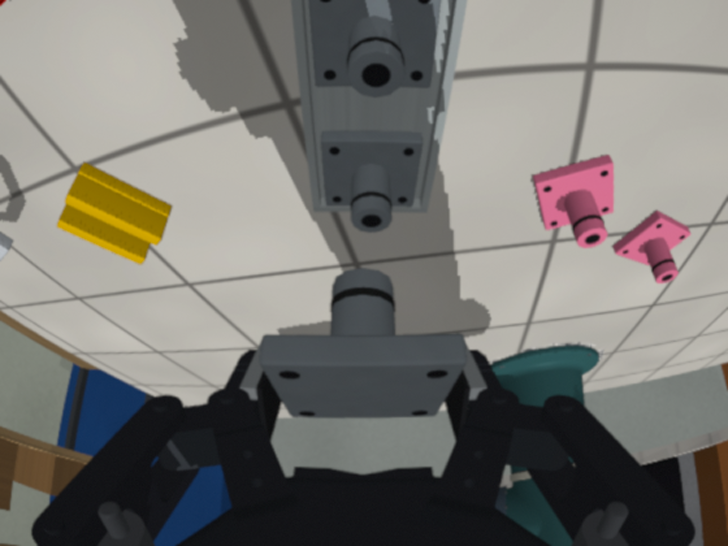

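View pics/s24.png

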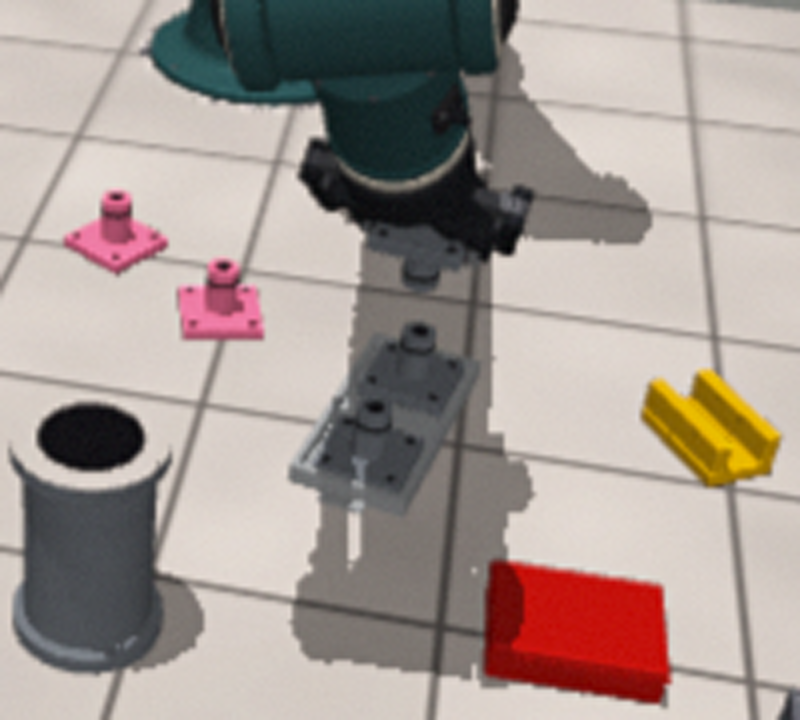

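```bash
python3 - <<'E'
from tgt import *
s=bot.read_state();c=read_camera("wrist");pickle.dump((s,c),open("pics/w25.pkl","wb"))
a=wonz(c,s,376/1.3,75/1.3,.051);b2=wonz(c,s,371/1.3,220/1.3,.051);print(a,b2,(a+b2)/2,np.arctan2(*(a-b2)[1::-1]),np.linalg.norm(a-b2))
m=[]
for sg in(1,-1):
    x,y=C[:2]+sg*.0485*np.array([np.cos(-.221),np.sin(-.221)])
    m+=[(wproj(c,s,dense(p) if len(p)==4 else p),(0,255,0)) for p in cappts(x,y,-.221,.005).values()]
crop(c["image"],200,380,0,190,4,"pics/w25.png",m)
E
```

```text
[0.60072605 0.16565547 0.051     ] [0.50545756 0.186869   0.051     ] [0.5530918  0.17626223 0.051     ] -0.21909661438818606 0.09760173215488448
```

View pics/w25.png

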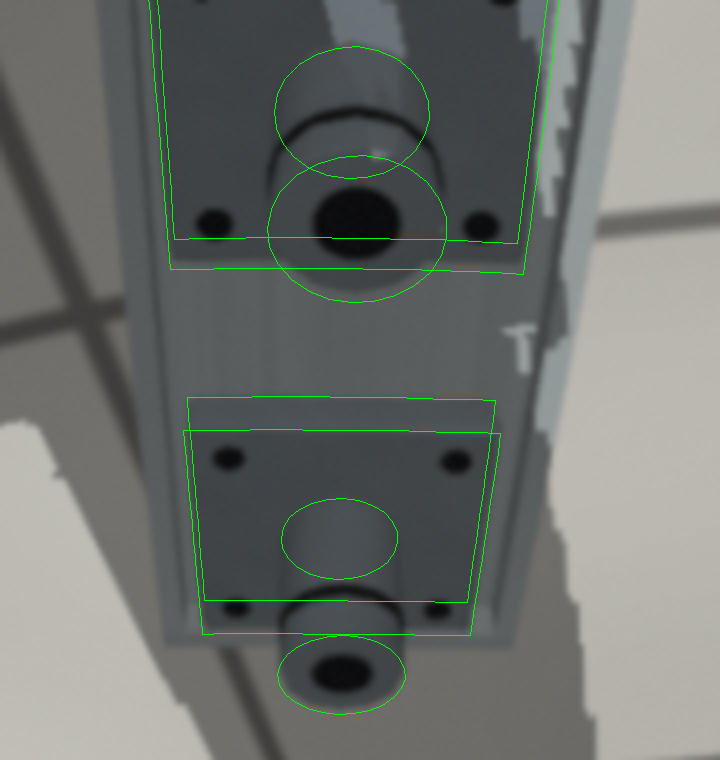

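Emit:
servo_tool --targets "0.003 0.02 0.002 7 1.5 8 50; 0.003 0.018 0.002 11 1.5 13 50; 0 0.006 0 9 1.5 11 50; 0 0 0 4 0.5 4 50; 0 0 0 0 0 0 50; 0 0 0 0 0 0 50"

```text
time: 22.83
tool_pos: [0.5472, 0.1798, 0.1085]
tcp_rot: [-2.895, 0.314, 0.961]
wrist_force: [-0.3, -0.4, -1.6]
width: 0.686
```

```bash
python3 - <<'E'
from tgt import *
s=log();print(s["tool_pos"],s["wrist_force"],s["width"]*85.4)
plan(tcp(.05),RT,50,nmax=16,wmax=.11,vmax=32)
E
```

```text
[0.54715801 0.17984158 0.1084954 ] [-0.25888133 -0.40905742 -1.62905331] 58.62317517295624
dist mm [  0.7  -1.8 -26.7] turn [-0.004 -0.025  0.006] rows needed 1
-0.004 -0.025 0.006 16.9 1.8 20.7 50
```

Emit:
servo_tool --targets "-0.002 -0.012 0.003 6 1 7 50; -0.002 -0.01 0.003 6 0.7 7 50; 0 -0.003 0 4 0.3 5 50; 0 0 0 0 0 0 50; 0 0 0 0 0 0 50"

```text
time: 23.25
tool_pos: [0.5501, 0.1782, 0.0846]
tcp_rot: [-2.885, 0.319, 0.994]
wrist_force: [-0.4, 0.4, -2.1]
width: 0.687
```

```bash
python3 - <<'E'
from tgt import *
s=log();print(s["tool_pos"],s["wrist_force"],s["width"]*85.4)
plan(tcp(.0),RT,50,nmax=16,wmax=.11,vmax=10)
s=bot.read_state();c=read_camera("wrist");crop(c["image"],100,460,40,320,2.1,"pics/w26.png")
E
```

```text
[0.55006397 0.17817411 0.08463968] [-0.40156646  0.40841918 -2.05443621] 58.64259292103176
dist mm [ -2.2  -0.1 -52.8] turn [-0.001 -0.003  0.001] rows needed 6
-0 -0.001 0 5.1 0.1 7.2 50; -0 -0.001 0 5.2 0.1 7.1 50; -0 -0.001 0 5.2 0.1 7.1 50; -0 -0.001 0 5.2 0.1 7.1 50; -0 -0.001 0 5.2 0.1 7.1 50; -0 -0.001 0 5.2 0.1 7.1 50
```

View pics/w26.png

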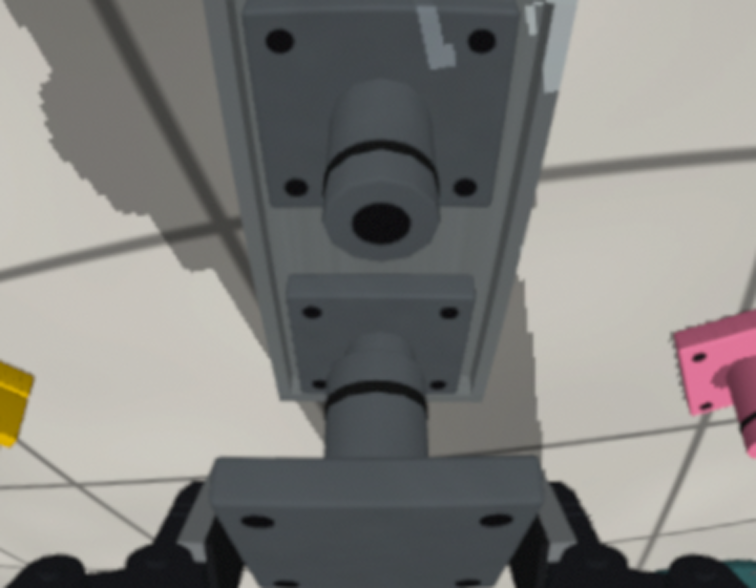

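Emit:
servo_tool --targets "0 -0.001 0 4 0 8 50; 0 -0.001 0 5 0 8 50; 0 0 0 5 0 7 50; 0 0 0 3 0 4 50; 0 0 0 0 0 0 50; 0 0 0 0 0 0 50"

```text
time: 23.8
tool_pos: [0.5459, 0.1789, 0.0485]
tcp_rot: [-2.884, 0.319, 0.999]
wrist_force: [0.1, 0.0, -2.4]
width: 0.686
```

```bash
python3 - <<'E'
from tgt import *
s=log();print(s["tool_pos"],s["wrist_force"],s["width"]*85.4)
plan(tcp(.0),RT,50,nmax=16,wmax=.11,vmax=10)
s=bot.read_state();c=read_camera("wrist");crop(c["image"],100,460,40,320,2.1,"pics/w27.png")
c=read_camera("scene");crop(c["image"],280,460,150,270,4,"pics/s27.png")
E
```

```text
[0.54591748 0.17894019 0.04851114] [ 0.06132883  0.02300654 -2.42969626] 58.55673720940838
dist mm [  2.   -0.9 -16.7] turn [-0.     0.     0.001] rows needed 2
-0 0 0 6 0.2 5.9 50; -0 0 0 6 0.2 5.9 50
```

View pics/w27.png

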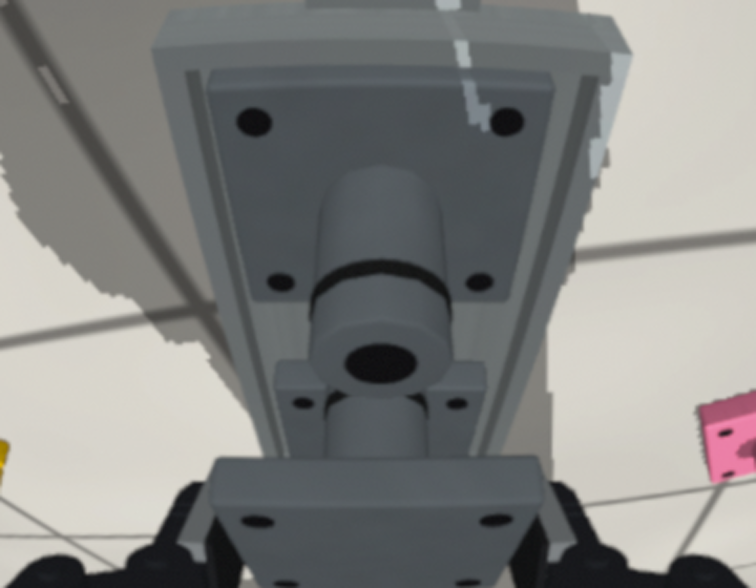

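View pics/s27.png

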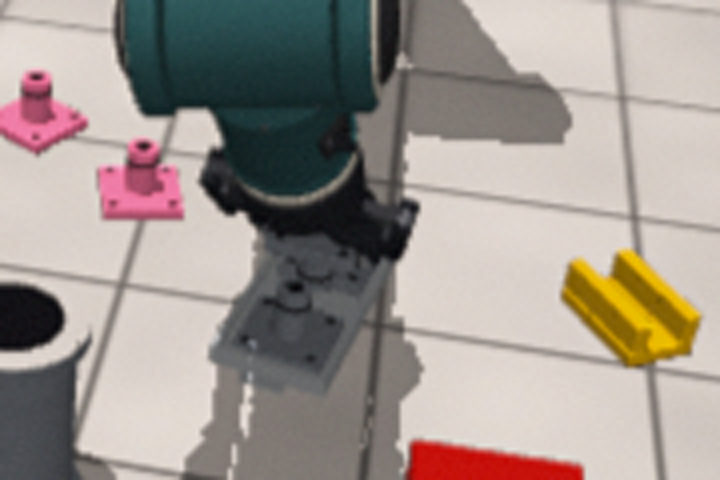

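Emit:
servo_tool --targets "0 0 0 3.5 0.2 3 50; 0 0 0 3.5 0.2 3 50; 0 0 0 2 0 2 50; 0 0 0 0 0 0 50; 0 0 0 0 0 0 50"

```text
time: 24.32
tool_pos: [0.5496, 0.1782, 0.0371]
tcp_rot: [-2.885, 0.318, 0.994]
wrist_force: [0.6, -0.4, -1.6]
width: 0.689
```

```bash
python3 - <<'E'
from tgt import *
s=log();print(s["tool_pos"],s["wrist_force"],s["width"]*85.4)
plan(tcp(.0),RT,50,nmax=16,wmax=.11,vmax=10)
s=bot.read_state();c=read_camera("wrist");crop(c["image"],100,460,40,320,2.1,"pics/w28.png")
E
```

```text
[0.54962759 0.17821144 0.03714153] [ 0.55863304 -0.43473918 -1.57680769] 58.813769735853825
dist mm [-1.7 -0.1 -5.3] turn [-0.002 -0.003  0.002] rows needed 1
-0.002 -0.003 0.002 2 0.5 5.2 50
```

View pics/w28.png

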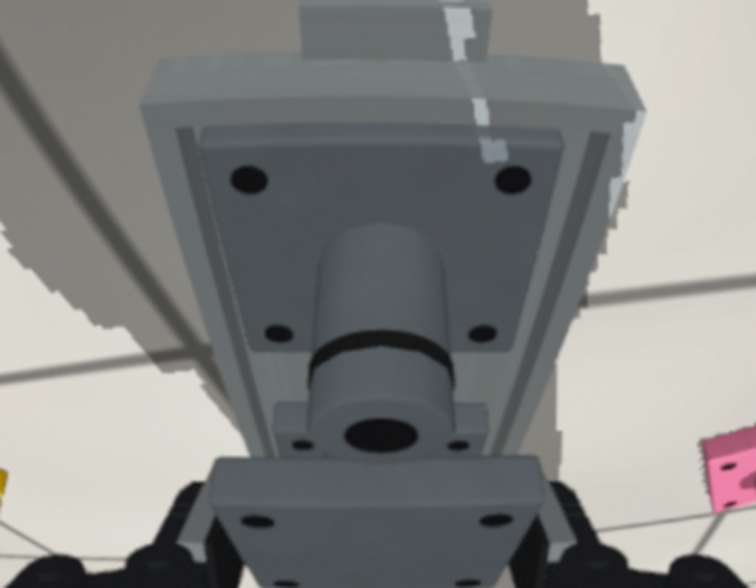

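Emit:
servo_tool --targets "0 -0.002 0 1.2 0 2.5 50; 0 0 0 1 0 2 50; 0 0 0 0 0 0 50; 0 0 0 0 0 0 50"

```text
time: 24.7
tool_pos: [0.5487, 0.1785, 0.0321]
tcp_rot: [-2.884, 0.318, 0.996]
wrist_force: [0.3, -0.2, -1.6]
width: 0.688
```

```bash
python3 - <<'E'
from tgt import *
s=log();print(s["tool_pos"],s["wrist_force"],s["width"]*85.4)
plan(tcp(.0),RT,50,nmax=16,wmax=.11,vmax=10)
E
```

```text
[0.54870118 0.17846388 0.03211318] [ 0.30064876 -0.22386072 -1.60706636] 58.737636242385726
dist mm [-0.8 -0.4 -0.3] turn [-0.002 -0.001  0.002] rows needed 1
-0.002 -0.001 0.002 -0.4 0.6 0.7 50
```

Nominal height, no contact yet; press down in 1 mm steps until the force shows contact.

Emit:
servo_tool --targets "0 0 0 0.6 0 0.8 50; 0 0 0 0.6 0 0.8 50; 0 0 0 0 0 0 50"

```text
time: 24.95
tool_pos: [0.5488, 0.1786, 0.0304]
tcp_rot: [-2.884, 0.318, 0.996]
wrist_force: [0.4, -0.8, -2.2]
width: 0.688
```

Emit:
servo_tool --targets "0 0 0 0.7 0 0.9 50; 0 0 0 0.7 0 0.9 50; 0 0 0 0 0 0 50"

```text
time: 25.2
tool_pos: [0.549, 0.1786, 0.0305]
tcp_rot: [-2.883, 0.317, 0.997]
wrist_force: [-0.6, 0.4, -2.2]
width: 0.687
```

```bash
python3 - <<'E'
from tgt import *
s=log();print(s["tool_pos"],s["wrist_force"],s["width"]*85.4)
s=bot.read_state();c=read_camera("wrist");pickle.dump((s,c),open("pics/w29.pkl","wb"));crop(c["image"],100,460,40,320,2.1,"pics/w29.png")
c=read_camera("scene");crop(c["image"],280,460,150,270,4,"pics/s29.png")
E
```

```text
[0.54901763 0.17857541 0.030472  ] [-0.5835572   0.37960656 -2.16629477] 58.64574384253321
```

View pics/w29.png

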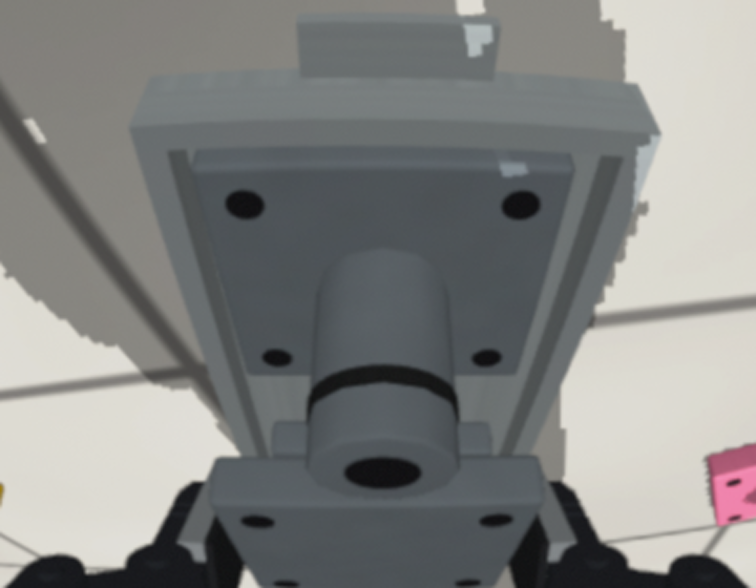

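Emit:
servo_tool --targets "0 0 0 1.2 0 1.6 50; 0 0 0 1.2 0 1.6 50; 0 0 0 0 0 0 50"

```text
time: 25.55
tool_pos: [0.5494, 0.1785, 0.0307]
tcp_rot: [-2.882, 0.316, 0.999]
wrist_force: [-0.3, -0.3, -0.7]
width: 0.69
```

Emit:
servo_tool --targets "0 0 0 0 0 0 63; 0 0 0 0 0 0 67; 0 0 0 0 0 0 75; 0 0 0 0 0 0 80; 0 0 0 0 0 0 80"

```text
time: 25.97
tool_pos: [0.5494, 0.1788, 0.0297]
tcp_rot: [-2.882, 0.316, 0.998]
wrist_force: [-0.2, -0.5, -0.4]
width: 0.942
```

```bash
python3 - <<'E'
from tgt import *
s=log();print(s["tool_pos"],s["wrist_force"],s["width"]*85.4)
s=bot.read_state();c=read_camera("wrist");pickle.dump((s,c),open("pics/w30.pkl","wb"));crop(c["image"],60,500,20,380,1.7,"pics/w30.png")
E
```

```text
[0.54938705 0.17882403 0.02966477] [-0.22194847 -0.463058   -0.37518622] 80.44362310495364
```

View pics/w30.png

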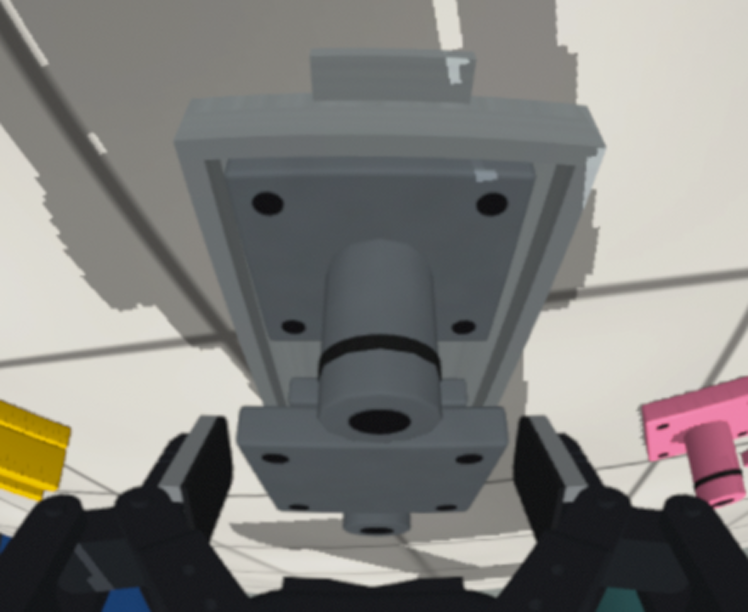

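Emit:
servo_tool --targets "0 0 0 0 0 -8 82; 0 0 0 0 0 -14 82; 0 0 0 0 0 -22 82; 0 0 0 0 0 -30 82; 0 0 0 0 0 -35 82; 0 0 0 0 0 -35 82; 0 0 0 0 0 -30 82; 0 0 0 0 0 0 82"

```text
time: 26.68
tool_pos: [0.659, 0.1525, 0.1751]
tcp_rot: [-2.881, 0.316, 1.006]
wrist_force: [-0.4, -0.4, 0.9]
width: 0.964
```

```bash
python3 - <<'E'
from tgt import *
s=log();print(s["tool_pos"],s["wrist_force"],s["q"])
s=bot.read_state();c=read_camera("wrist");pickle.dump((s,c),open("pics/w31.pkl","wb"))
m=[]
for sg in(1,-1):
    x,y=C[:2]+sg*.0485*np.array([np.cos(-.221),np.sin(-.221)])
    m+=[(wproj(c,s,dense(p) if len(p)==4 else p),(0,255,0)) for p in cappts(x,y,-.221,.005).values()]
P=cappts(C[0],C[1],-.221,0)
for p in P.values():
    p[:,2]=.051-p[:,2];m.append((wproj(c,s,dense(p) if len(p)==4 else p),(0,0,255)))
crop(c["image"],60,500,20,380,1.7,"pics/w31.png");crop(c["image"],180,400,60,260,3.5,"pics/w31m.png",m)
c=read_camera("scene");crop(c["image"],280,460,150,270,4,"pics/s31.png")
E
```

```text
[0.65895191 0.152534   0.17514447] [-0.40992223 -0.37395799  0.89508841] [0.0918543  0.72986978 1.17338799 0.2023154  1.88020482 1.87888226]
```

View pics/w31m.png

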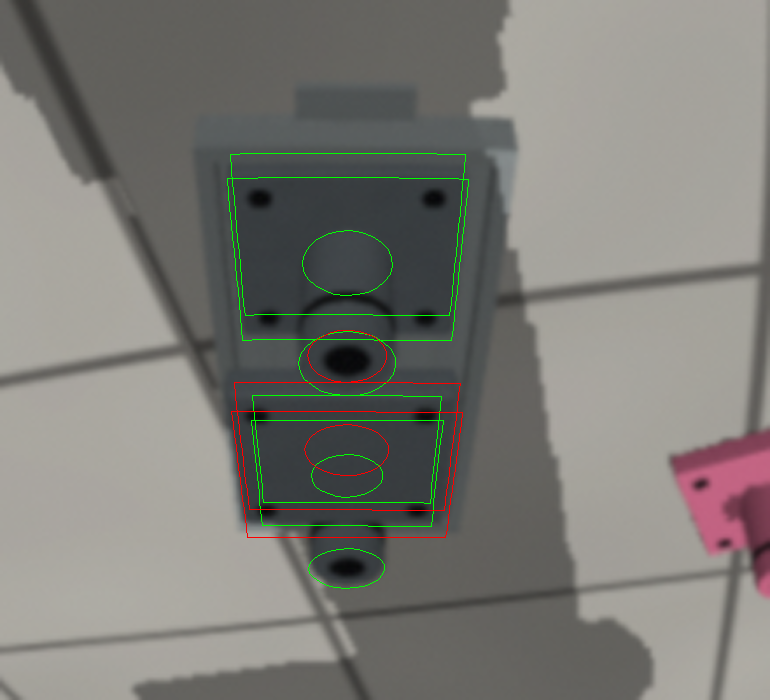

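View pics/s31.png

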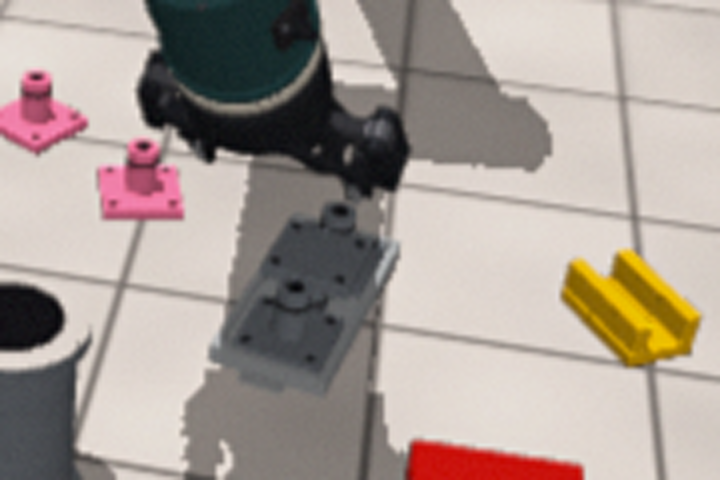

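Emit:
servo_tool --targets "0 0 0 -20 0 -20 82; 0 0 0 -22 0 -28 82; 0 0 0 -22 0 -28 82; 0 0 0 -22 0 -28 82; 0 0 0 0 -30 0 82; 0 0 0 0 -35 0 82; 0 0 0 0 -35 0 82; 0 0 0 0 -35 0 82"

```text
time: 27.45
tool_pos: [0.6766, 0.2808, 0.3]
tcp_rot: [-2.87, 0.336, 1.055]
wrist_force: [-0.4, 0.3, -0.2]
width: 0.963
```

Emit:
servo_tool --targets "0 0 0 0 -35 0 82; 0 0 0 0 -35 0 82; 0 0 0 0 -30 0 82; 0 0 0 0 -20 0 82; 0 0 0 0 0 0 82; 0 0 0 0 0 0 82"

```text
time: 27.95
tool_pos: [0.6968, 0.4119, 0.2848]
tcp_rot: [-2.87, 0.328, 1.088]
wrist_force: [0.4, -1.4, -0.4]
width: 0.956
```

```bash
python3 - <<'E'
from tgt import *
s=log();print(s["tool_pos"],s["wrist_force"])
c=read_camera("top");crop(c["image"],100,400,100,320,2.6,"pics/t32.png");crop(c["image"],185,245,185,275,8,"pics/t32b.png")
c=read_camera("scene");crop(c["image"],310,410,170,260,7,"pics/s32.png")
E
```

```text
[0.69680657 0.41191929 0.28480498] [ 0.37894076 -1.42286569 -0.35066327]
```

View pics/t32.png

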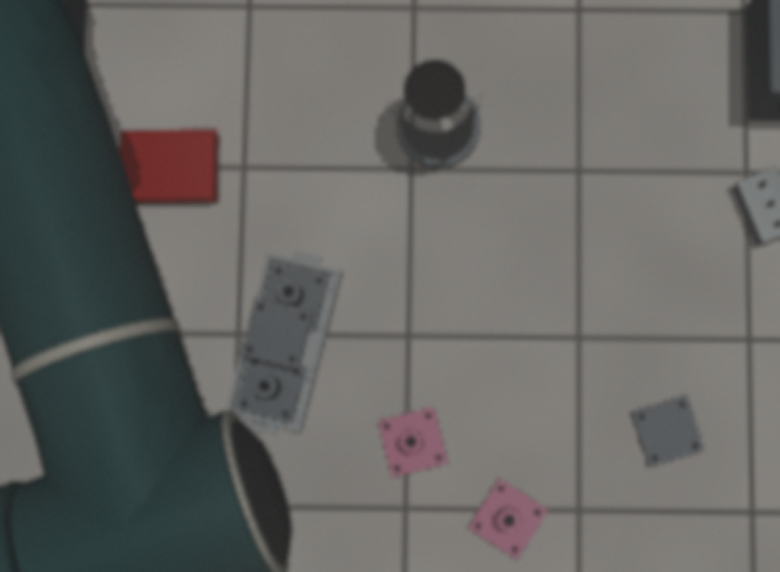

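View pics/t32b.png

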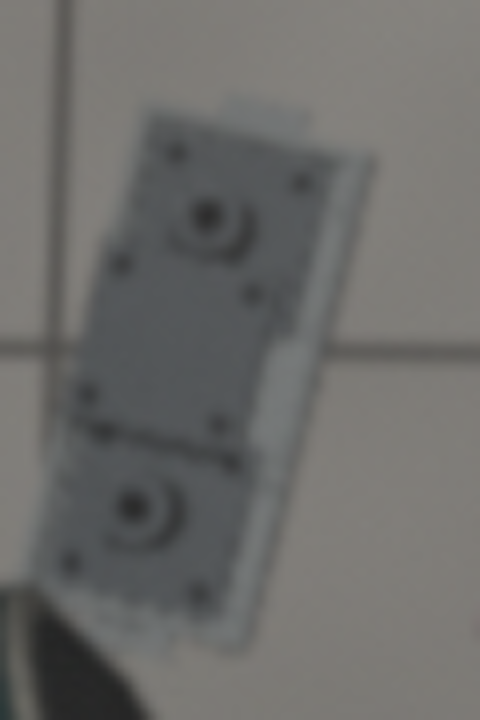

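View pics/s32.png

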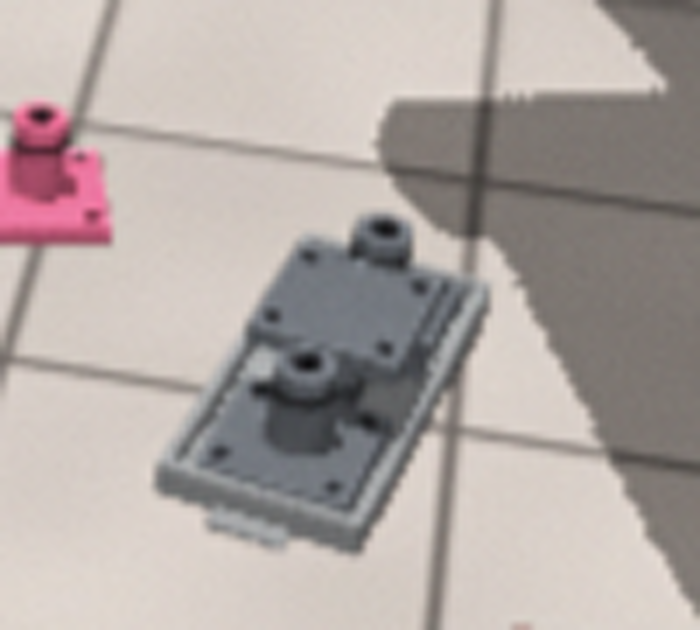

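```bash
python3 - <<'E'
from tgt import *
c=read_camera("top")
f=lambda u,v,z:onz(c,(u+.5)/8-.5+185,(v+.5)/8-.5+185,z)
H=np.array([f(*p,.051) for p in[(122,263),(252,293),(88,394),(220,425)]])
M=H.mean(0);A=f(208,216,.051);B=f(133,508,.051);t=(A-B)/np.linalg.norm(A-B);n=np.array([-t[1],t[0],0]);O=(A+B)/2
print("along",((M-O)@t*1e3).round(1),"across",((M-O)@n*1e3).round(1),"sep",np.linalg.norm(A-B)*1e3,"tray yaw",np.arctan2(t[1],t[0]))
print("yaw mid",[np.arctan2(*(H[i]-H[j])[1::-1]).round(3) for i,j in((0,2),(1,3))])
s=bot.read_state();print(np.abs(s["joint_vel"]).max(),s["time"])
E
```

```text
along 5.6 across 1.5 sep 98.2288051629454 tray yaw -0.22186469286496166
yaw mid [np.float64(-0.222), np.float64(-0.21)]
0.023061453671554093 28.1
```

```bash
python3 -c "
from workcell import finish_job
print(finish_job())"
```

```text
the job is handed in; nothing more can be done
None
```

All three caps are in the tray in one row, bosses up, down, up, and I handed the job in at about 28 s of the 72 s allowed. `finish_job` gives no verdict, so I don't have a pass or fail.

**What I did:**
- **Outer cap:** I picked the nearer grey cap up by its boss and set it flat at the tray's −x end.
- **Middle cap:** I gripped the other cap's boss with the tool leaning 50°, spun it half a turn and laid it on its side. I then re-gripped it by two flange edges, turned it boss down and lowered it between the outer two until it touched the floor.

**Last checks:**
- **Outer caps:** their bosses are about 98 mm apart, so about 49 mm either side of the centre. Nothing in the pictures suggests `cap_tray` has moved.
- **Middle cap:** its boss touched down within about 1.5 mm of the expected floor height. It is square to the row within about 0.01 rad and 1.5 mm off the centre line. Along the row it measured 5.6 mm toward `cap_tray` in the top view, but only about 2–3 mm in the wrist view. The two views disagree, but both are inside the 12 mm limit.
- **Bystanders:** the bystanders visible in the last pictures look to be in their places. I judged this by eye and did not measure it.
- **Arm:** it was clear of everything, with wrist force near zero.

I did not measure the middle cap's tilt. It looks level and stands free in the scene and top pictures.

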